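Restock the camera-light battery caddy and close its locking follower

ROBOT

A 7-joint arm with a two-finger parallel gripper is mounted at the origin on the work surface. World frame = base frame: x ahead of the robot, y to its left, z up, the work surface at z = 0. Lengths are in m, angles in rad, forces in N, time in s.
With the tool pointing down it reaches from about 0.4 to 0.85 m from the base axis. Payload 10.4 kg.
Tool frame: the origin (TCP) lies midway between the tips of the shut fingers; the grasp point (between the pads) lies 19 mm behind it; z points along the fingers, y is the line along which they close (so a half turn about z gives the same grasp; the last joint's range is limited). The gripper opens to 87 mm and grips with 3 to 60 N. Pads are 19 mm wide; open, the fingers measure 117 mm over their backs; the gripper's body (75 mm by 190 mm) begins 51 mm behind the grasp point.
Start: joints at [-1.311, 0.332, -0.065, 1.46, 0.022, 1.35, -0.088], TCP at [0.174, 0.6, 0.223] pointing down, gripper open.
Joint ranges: [-2.6, 2.6], [-0.5, 2.12], [-1.47, 1.34], [0.16, 2.42], [-1.27, 4.41], [0.06, 2.06], [-2.6, 2.6]. Speed limits (rad/s): [2.22, 2.22, 2.79, 2.79, 3.14, 3.14, 3.14].

INTERFACE

Orientations are given as a unit quaternion [x, y, z, w].
In Python, from bench import sensors, eyes, order gives the robot as it stands.
- The arm moves only by the tool arm_command, never from a script. Its argument "steps" is a list of rows, each an object with "rot": the turn, a rotation vector about the world's x, y, z in degrees, a list of three; "slide": the shift along the world's x, y, z in m, a list of three; "grip": the opening, from 0 (shut) to 1 (fully open). A call has exactly 8 rows; each row shifts and turns the commanded pose from where the row before left it; what a row does not reach is not made up. A row lasts 1/8 s, in which the tool goes at most 62.5 mm and 10.7 degrees, less where a joint would pass 70% of its speed; a pose out of reach is approached as far as the arm can. A call with a gripper value outside its range is refused whole. The fingers move at their own pace and stop on an object; "newtons" is the grip in N (left out, the last holds). Time passes only in rows, so rows that do not move let the fingers close, or fill a call up. It gives the time, the measured TCP pose, the force, the opening and the grip force at its end, in the units of the state.
- sensors.read_state(): the state, without advancing time (a new reading comes with each control period).
- eyes.camera(name): name is "side" or "top"; returns a dict with "pixels" (420x560x3 uint8, red, green, blue), "intrinsics" (3x3 intrinsics, pixels), "pose" (4x4, takes a point from camera to world coordinates). Camera axes: x right, y down, z forward; pixel columns grow to the right and rows downward; lengths in m; the calibration is good to about 2 mm. A picture is of the moment at which its call begins. There is no depth.
- order.close_job(): hands the job in; it is judged then, once.
Trained networks look in a picture, given as the dict that the camera call returned (one of the last four; its "shot" number tells which), for a name from the list of things; names that differ only in an ending like _2 or _b are one class to them, and where a whole thing is asked for, a point or a joint stands for the part that bears it (a point fixed in the world has none). Each returns a list of dicts, best first, with "conf" (0 to 1); they miss things now and then, are a little off and sometimes report something else, mostly with a low value. They report only what shows in the picture. A call takes as long as a camera call. They do not tell look-alikes from the thing itself.
- eyes.look_for(name, picture): "bbox" ([left, top, right, bottom] in pixels, round what is visible of it).
The state is a dict: "time": time; "joint_positions": joint angles; "joint_vel": joint speeds; "joint_torque": joint torques, N m; "ee_pos": TCP position; "eef_rot": TCP orientation; "ft_force": force on the tool from outside, world axes, zero at the start; "torque": the same for the moment, N m; "width": finger opening in m; "grip_force": force on a finger pad.
Only numpy, scipy, OpenCV 4.12 (cv2) and the standard library are available. Lean on these libraries where they do the work, as an engineer would, in place of code of your own. Each camera call takes 0.05 s, during which the arm holds its last target. There are 200 camera calls.

TASK

Make up the battery caddy for the photobooth: all the charged packs (the ones wearing a raised terminal cap) must stand upright in its channel in one closed-up row against the end plate, and every flat pack (bare contacts, no cap), including one that may have been left in the caddy, must stand upright in the grey tray. Hold in the follower's thumb release to draw the follower back for room, and at the end hold it in again to slide the follower up snug against the last pack, so that no pack can shift, then let the release spring out to lock it. Do not disturb the other things on the shelf.

Things in the scene. Friction and masses are not known exactly. Their poses are not given: they have to be found in the camera images.
- caddy: fixed aluminium battery caddy: open channel 395 mm long (its y), 92 mm wide (x). Origin on the shelf. Floor 6 mm thick; side lips 70 mm apart inside, flared at the top to about 84 mm, 19 mm above the shelf; end plate 50 mm high at the -y end, inner face at y = -150 mm. Packs stand in it with their x along the caddy's x (either way round), 5 mm play each side, their 42 mm thickness along y.
- row_start (a point): point on the channel's floor (6 mm above the shelf), mid-width, at the end plate's inner face; axes as the caddy's, z up. The row of packs starts here and grows towards +y: in a closed-up row pack number k (from 0) has its centre at y = 21 + 42 k mm.
- follower (a joint): slider in the channel; value = clear gap (m) from end plate to its pressure plate, 0 to 0.315, growing towards caddy +y. Starts at about 0.043, closed on one pack. With the thumb release in, it slides with about 2 N and can push packs (1 to 3 N each). Let go, it locks in notches 14 mm apart (gap 1 mm + a multiple of 14 mm, +-2 mm), so also when snug on any number of packs.
- follower_face (a point): on the moving follower: lower middle of the pressure plate's face that meets the packs, on the channel's floor; axes as the caddy's. The plate is 56 mm wide (x), 6 mm thick, 46 mm high. The whole follower reaches 66 mm from this face towards +y.
- follower_grip (a point): on the follower: pinch point, 46 mm in +y from follower_face, 86 mm above the shelf; axes as the caddy's. Handle: upright tower 32 mm in x, 30 mm in y, top 106 mm above the shelf. Pinch it across x from above, one finger on the plain -x side, the other on the thumb release on the +x side (41 mm over both when out, 34 mm pushed in). Nothing beside it above 28 mm over the shelf.
- thumb_release (a joint): spring thumb button on the +x side of the follower's handle: steel pad 24 (y) x 28 mm (z), centre at follower_grip's height. 0 = out, its tooth in a notch, follower locked; 0.007 m = fully in (towards caddy -x), follower free (needs over 4 mm). 10 N to start, 13.5 N at full stroke. Springs out when let go; between notches it stays about 3.5 mm in, unlocked.
- tray: fixed grey open tray for flat packs, 150 (x) x 190 (y) x 32 mm, walls and floor 4 mm thick. Origin: on the shelf under its centre. Starts empty; room for three packs standing in a row along y, fingers included.
- pack_0: camera-light battery pack standing upright, black, 60 (its x) x 42 (its y) x 42 mm (z), 0.25 kg. Origin: centre of its underside, z up. CHARGED: a raised grey terminal cap, 50 x 32 mm and 10 mm high, sits on its top (52 mm tall in all). Either this or flat_0 starts in the caddy next to the end plate, behind the follower's face.
- flat_0: camera-light battery pack standing upright, black, 60 (its x) x 42 (its y) x 42 mm (z), 0.25 kg. Origin: centre of its underside, z up. FLAT: no cap, its top is plain with three bare contact strips (42 mm tall in all). Either this or pack_0 starts in the caddy next to the end plate, behind the follower's face.
- flat_1: camera-light battery pack standing upright, black, 60 (its x) x 42 (its y) x 42 mm (z), 0.25 kg. Origin: centre of its underside, z up. FLAT: no cap, its top is plain with three bare contact strips (42 mm tall in all). On the shelf, or absent (1 or 2 of flat_1, flat_2 are present).
- flat_2: camera-light battery pack standing upright, black, 60 (its x) x 42 (its y) x 42 mm (z), 0.25 kg. Origin: centre of its underside, z up. FLAT: no cap, its top is plain with three bare contact strips (42 mm tall in all). On the shelf, or absent (1 or 2 of flat_1, flat_2 are present).
- pack_1: camera-light battery pack standing upright, black, 60 (its x) x 42 (its y) x 42 mm (z), 0.25 kg. Origin: centre of its underside, z up. CHARGED: a raised grey terminal cap, 50 x 32 mm and 10 mm high, sits on its top (52 mm tall in all). Starts on the shelf, or is absent (4 or 5 of pack_1 to pack_5 are present).
- pack_2: camera-light battery pack standing upright, black, 60 (its x) x 42 (its y) x 42 mm (z), 0.25 kg. Origin: centre of its underside, z up. CHARGED: a raised grey terminal cap, 50 x 32 mm and 10 mm high, sits on its top (52 mm tall in all). Starts on the shelf, or is absent (4 or 5 of pack_1 to pack_5 are present).
- pack_3: camera-light battery pack standing upright, black, 60 (its x) x 42 (its y) x 42 mm (z), 0.25 kg. Origin: centre of its underside, z up. CHARGED: a raised grey terminal cap, 50 x 32 mm and 10 mm high, sits on its top (52 mm tall in all). Starts on the shelf, or is absent (4 or 5 of pack_1 to pack_5 are present).
- pack_4: camera-light battery pack standing upright, black, 60 (its x) x 42 (its y) x 42 mm (z), 0.25 kg. Origin: centre of its underside, z up. CHARGED: a raised grey terminal cap, 50 x 32 mm and 10 mm high, sits on its top (52 mm tall in all). Starts on the shelf, or is absent (4 or 5 of pack_1 to pack_5 are present).
- pack_5: camera-light battery pack standing upright, black, 60 (its x) x 42 (its y) x 42 mm (z), 0.25 kg. Origin: centre of its underside, z up. CHARGED: a raised grey terminal cap, 50 x 32 mm and 10 mm high, sits on its top (52 mm tall in all). Starts on the shelf, or is absent (4 or 5 of pack_1 to pack_5 are present).
- coin_guide: brass funnel-shaped coin guide standing on its wide mouth, 80 mm across, 85 mm tall. A bystander, not to be moved.
- filter_frame: red plastic light filter frame lying flat, 100 x 100 x 10 mm. A bystander, not to be moved.
- foot_pad: grey rubber foot pad, 72 mm across, 20 mm high. A bystander, not to be moved.
- lens_ring: chrome lens ring lying flat, 72 mm outside, 54 mm inside, 18 mm high. A bystander, not to be moved.
- lens_cleaner: small white bottle, 44 mm across, 110 mm tall. A bystander, not to be moved.
- screwdriver: screwdriver lying on the shelf, 180 mm long. A bystander, not to be moved.
Not all that is in view belongs to the job. What is shaped like the flat_1 but blue is not meant.

How it is judged:
On the way, in this order (a step that is already met when the one before it is completed fails the run):
1. the follower is drawn back, its thumb release held in (value of joint follower above 0.08 m and value of joint thumb_release above 0.003 m), for 0.1 s.
2. every charged pack stands in the caddy's channel between end plate and follower, and every flat pack stands in the tray (x of pack_0 in the frame of row_start between -0.008 and 0.008 m and z of pack_0 in the frame of row_start between -0.004 and 0.006 m and y of pack_0 in the frame of row_start between 0.012 and 0.29 m and angle between each of pack_0, pack_1, pack_2, pack_3, pack_4, pack_5's own z axis and vertical below 0.12 rad and x of pack_1 in the frame of row_start between -0.008 and 0.008 m and z of pack_1 in the frame of row_start between -0.004 and 0.006 m and y of pack_1 in the frame of row_start between 0.012 and 0.29 m and x of pack_2 in the frame of row_start between -0.008 and 0.008 m and z of pack_2 in the frame of row_start between -0.004 and 0.006 m and y of pack_2 in the frame of row_start between 0.012 and 0.29 m and x of pack_3 in the frame of row_start between -0.008 and 0.008 m and z of pack_3 in the frame of row_start between -0.004 and 0.006 m and y of pack_3 in the frame of row_start between 0.012 and 0.29 m and x of pack_4 in the frame of row_start between -0.008 and 0.008 m and z of pack_4 in the frame of row_start between -0.004 and 0.006 m and y of pack_4 in the frame of row_start between 0.012 and 0.29 m and x of pack_5 in the frame of row_start between -0.008 and 0.008 m and z of pack_5 in the frame of row_start between -0.004 and 0.006 m and y of pack_5 in the frame of row_start between 0.012 and 0.29 m and x of flat_0 in the frame of tray between -0.07 and 0.07 m and y of flat_0 in the frame of tray between -0.09 and 0.09 m and z of flat_0 in the frame of tray between -0.002 and 0.016 m and angle between each of flat_0, flat_1, flat_2's own z axis and vertical below 0.15 rad and x of flat_1 in the frame of tray between -0.07 and 0.07 m and y of flat_1 in the frame of tray between -0.09 and 0.09 m and z of flat_1 in the frame of tray between -0.002 and 0.016 m and x of flat_2 in the frame of tray between -0.07 and 0.07 m and y of flat_2 in the frame of tray between -0.09 and 0.09 m and z of flat_2 in the frame of tray between -0.002 and 0.016 m), for 0.2 s.
At the end, for the whole second after the job is handed in: Charged packs upright on the caddy floor; gap end plate to follower at most 8 mm more than 42 mm per pack; release out; flat packs upright on the tray floor; all at rest; bystanders within 30 mm of their start (all of step 2 and (y of pack_0 in the frame of row_start between 0.007 and 0.035 m or y of pack_1 in the frame of row_start between 0.007 and 0.035 m or y of pack_2 in the frame of row_start between 0.007 and 0.035 m or y of pack_3 in the frame of row_start between 0.007 and 0.035 m or y of pack_4 in the frame of row_start between 0.007 and 0.035 m or y of pack_5 in the frame of row_start between 0.007 and 0.035 m or value of joint follower below 0.008 m) and (y of pack_0 in the frame of row_start between 0.049 and 0.077 m or y of pack_1 in the frame of row_start between 0.049 and 0.077 m or y of pack_2 in the frame of row_start between 0.049 and 0.077 m or y of pack_3 in the frame of row_start between 0.049 and 0.077 m or y of pack_4 in the frame of row_start between 0.049 and 0.077 m or y of pack_5 in the frame of row_start between 0.049 and 0.077 m or value of joint follower below 0.05 m) and (y of pack_0 in the frame of row_start between 0.091 and 0.119 m or y of pack_1 in the frame of row_start between 0.091 and 0.119 m or y of pack_2 in the frame of row_start between 0.091 and 0.119 m or y of pack_3 in the frame of row_start between 0.091 and 0.119 m or y of pack_4 in the frame of row_start between 0.091 and 0.119 m or y of pack_5 in the frame of row_start between 0.091 and 0.119 m or value of joint follower below 0.092 m) and (y of pack_0 in the frame of row_start between 0.133 and 0.161 m or y of pack_1 in the frame of row_start between 0.133 and 0.161 m or y of pack_2 in the frame of row_start between 0.133 and 0.161 m or y of pack_3 in the frame of row_start between 0.133 and 0.161 m or y of pack_4 in the frame of row_start between 0.133 and 0.161 m or y of pack_5 in the frame of row_start between 0.133 and 0.161 m or value of joint follower below 0.134 m) and (y of pack_0 in the frame of row_start between 0.175 and 0.203 m or y of pack_1 in the frame of row_start between 0.175 and 0.203 m or y of pack_2 in the frame of row_start between 0.175 and 0.203 m or y of pack_3 in the frame of row_start between 0.175 and 0.203 m or y of pack_4 in the frame of row_start between 0.175 and 0.203 m or y of pack_5 in the frame of row_start between 0.175 and 0.203 m or value of joint follower below 0.176 m) and (y of pack_0 in the frame of row_start between 0.217 and 0.245 m or y of pack_1 in the frame of row_start between 0.217 and 0.245 m or y of pack_2 in the frame of row_start between 0.217 and 0.245 m or y of pack_3 in the frame of row_start between 0.217 and 0.245 m or y of pack_4 in the frame of row_start between 0.217 and 0.245 m or y of pack_5 in the frame of row_start between 0.217 and 0.245 m or value of joint follower below 0.218 m) and value of joint follower below 0.26 m and value of joint thumb_release below 0.001 m and linear speed of each of pack_0, pack_1, pack_2, pack_3, pack_4, pack_5, flat_0, flat_1, flat_2 below 0.02 m/s and distance of each of coin_guide, filter_frame, foot_pad, lens_ring, lens_cleaner, screwdriver from where it was at the start of the episode below 0.03 m); the robot touches nothing.
It fails at once if a bystander is knocked over or pushed more than 40 mm (distance of any of coin_guide, filter_frame, foot_pad, lens_ring, lens_cleaner, screwdriver from where it was at the start of the episode above 0.04 m).
Of pack_0, flat_0 only 1 to 1 are there at a start; the rules pass over those that are not, and their reading is None.
Of pack_1, pack_2, pack_3, pack_4, pack_5 only 4 to 5 are there at a start; the rules pass over those that are not, and their reading is None.
Of flat_1, flat_2 only 1 to 2 are there at a start; the rules pass over those that are not, and their reading is None.
At some moment in a run one of pack_1, pack_2, pack_3, pack_4, pack_5 may be knocked a few centimetres aside while the robot is not near it.
Once in a run the grip may slacken for a moment while it holds something.
It also fails if it takes over 210 s, if anything falls off the work surface, if the arm or the gripper's body presses on something with over 40 N, if the wrist force passes 120 N, or if a joint passes its speed limit or range.

## Working session

There is one attempt and no reset: what is moved stays moved. The work goes in short steps, Python scripts to look and compute and a tool call to move; the robot and the scene stay as the last step left them, time stands still between calls to the robot, and variables do not carry over. Pictures are saved under pics/ and viewed, at most 14 in all, crops included, and the job is handed in when it is done.

Besides the shell and the picture viewer there is one more tool, called in YAML: its name, and indented under it one key for each argument. arm_command: Moves the arm, as the interface text tells. Its arguments: {"type":"object","properties":{"steps":{"type":"array","items":{"type":"object","properties":{"rot":{"type":"array","items":{"type":"number"}},"slide":{"type":"array","items":{"type":"number"}},"grip":{"type":"number"}}}},"newtons":{"type":"number"}},"required":["steps"]}

```bash
mkdir -p pics; cat > h.py <<'E'
import numpy as np, cv2, json
from bench import sensors, eyes, order
def snap(name, fn=None):
    p=eyes.camera(name)
    if fn: cv2.imwrite('pics/'+fn, p['pixels'][:,:,::-1])
    return p
def ray(p,u,v):
    K=np.array(p['intrinsics']);T=np.array(p['pose'])
    d=T[:3,:3]@np.linalg.solve(K,[u,v,1.]);return T[:3,3],d
def at(p,u,v,z):
    o,d=ray(p,u,v);return o+d*(z-o[2])/d[2]
def proj(p,X):
    T=np.linalg.inv(np.array(p['pose']));c=T[:3,:3]@np.array(X)+T[:3,3]
    q=np.array(p['intrinsics'])@c;return q[:2]/q[2]
E
python3 - <<'E'
from h import *
for n in('top','side'):
    p=snap(n,n+'0.png');print(n,np.round(p['pose'],3).tolist(),np.round(p['intrinsics'],1).tolist())
    for k in('caddy','follower','tray','pack_1','flat_1','coin_guide','filter_frame','foot_pad','lens_ring','lens_cleaner','screwdriver'):
        print(k,[(np.round(d['bbox']).astype(int).tolist(),round(d['conf'],2)) for d in eyes.look_for(k,p)])
print(sensors.read_state())
E
```

```text
top [[0.006, -0.986, 0.165, 0.361], [-1.0, -0.006, 0.004, -0.035], [-0.003, -0.165, -0.986, 1.275], [0.0, 0.0, 0.0, 1.0]] [[473.0, 0.0, 275.4], [0.0, 473.0, 212.3], [0.0, 0.0, 1.0]]
caddy [([209, 167, 357, 227], 0.7)]
follower [([309, 170, 336, 201], 0.74)]
tray [([89, 204, 169, 261], 0.81)]
pack_1 [([253, 239, 279, 266], 0.83), ([383, 249, 403, 277], 0.76), ([222, 241, 240, 268], 0.6)]
flat_1 [([341, 245, 366, 268], 0.96), ([335, 173, 358, 199], 0.78), ([377, 203, 398, 227], 0.68), ([181, 238, 203, 263], 0.6)]
coin_guide [([331, 135, 359, 164], 0.8)]
filter_frame [([164, 283, 206, 332], 0.6)]
foot_pad [([235, 272, 264, 301], 0.63), ([182, 239, 201, 262], 0.32)]
lens_ring [([412, 226, 442, 257], 0.83), ([205, 172, 355, 228], 0.58), ([309, 172, 337, 200], 0.47)]
lens_cleaner [([152, 153, 169, 174], 0.68), ([182, 240, 201, 260], 0.5), ([332, 135, 358, 161], 0.37)]
screwdriver [([225, 110, 238, 171], 0.8), ([297, 249, 314, 274], 0.42)]
side [[-0.979, -0.138, 0.152, 0.382], [-0.205, 0.711, -0.672, 0.767], [-0.016, -0.689, -0.724, 0.939], [0.0, 0.0, 0.0, 1.0]] [[447.9, 0.0, 287.3], [0.0, 
[... 820 characters left out ...]
oint_positions': array([-1.31063999,  0.33217096, -0.0647157 ,  1.46012946,  0.02160352,
        1.34990356, -0.0885161 ]), 'joint_vel': array([ 0.00092294, -0.00200735,  0.00089653,  0.00056131,  0.00083677,
        0.00054034, -0.00129264]), 'joint_torque': array([ 3.72081358e-04, -6.23051691e+01,  2.48406833e-02, -3.90102732e+01,
       -6.10451703e-02,  3.18900438e-02,  2.55913238e-05]), 'ee_pos': array([0.17435473, 0.60019588, 0.22257963]), 'eef_rot': array([ 1.40905994e-01,  9.90022979e-01,  4.22740321e-05, -3.49606809e-06]), 'ft_force': array([0.41955557, 0.64986536, 0.27328339]), 'torque': array([ 0.03668924,  0.01571942, -0.013932  ]), 'grip_force': 0.0, 'width': 0.0868360253475297}
```

```bash
ls pics
```

```text
side0.png
top0.png
```

```bash
python3 - <<'E'
import cv2
a=cv2.imread('pics/top0.png');cv2.imwrite('pics/topc.png',cv2.resize(a[90:345,70:460],None,fx=2,fy=2,interpolation=cv2.INTER_CUBIC))
a=cv2.imread('pics/side0.png');cv2.imwrite('pics/sidec.png',cv2.resize(a[120:320,160:420],None,fx=3,fy=3,interpolation=cv2.INTER_CUBIC))
E
```

```text
(no output)
```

View pics/topc.png

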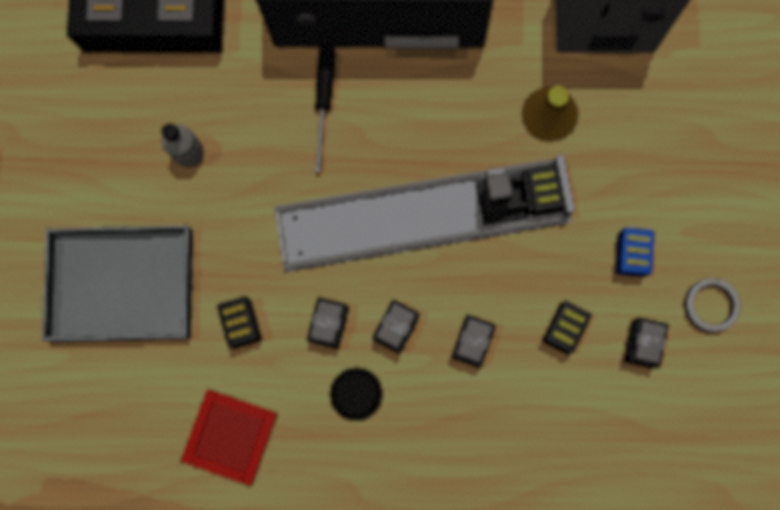

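View pics/sidec.png

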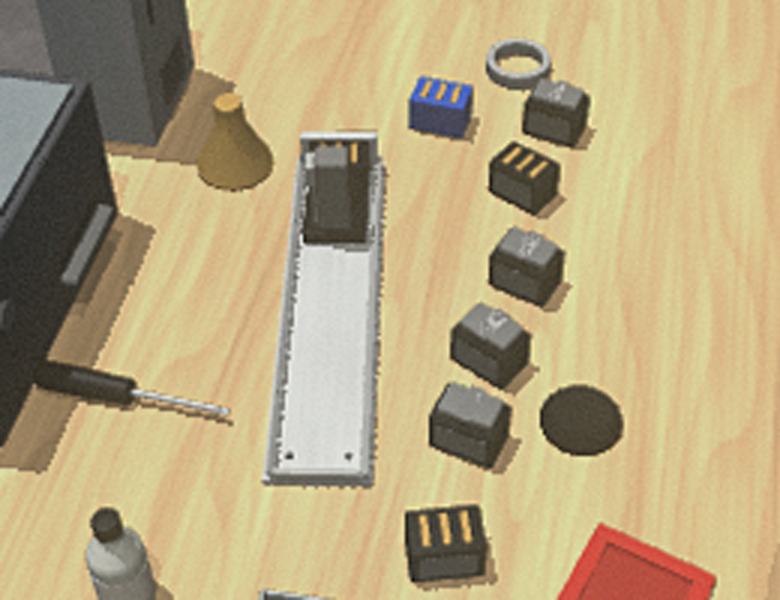

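```bash
cat > fit.py <<'E'
from h import *
from scipy.optimize import minimize
def mask(p,s=95):
    g=cv2.GaussianBlur(p['pixels'],(3,3),0).astype(int)
    return ((g.max(2)-g.min(2))*255/np.maximum(g.max(2),1)<s).astype(np.uint8)
def box(cx,cy,yaw,sx,sy,z0,z1,ox=0,oy=0):
    c,s=np.cos(yaw),np.sin(yaw)
    return [[cx+c*(ox+a*sx/2)-s*(oy+b*sy/2),cy+s*(ox+a*sx/2)+c*(oy+b*sy/2),z] for a in(-1,1) for b in(-1,1) for z in(z0,z1)]
S=4
def sil(p,partslist,shape):
    m=np.zeros((shape[0]*S,shape[1]*S),np.uint8)
    for pts in partslist:
        q=np.array([proj(p,X) for X in pts]);h=cv2.convexHull(((q+.5)*S).astype(np.float32)).astype(np.int32)
        cv2.fillConvexPoly(m,h,1)
    return cv2.resize(m.astype(np.float32),(shape[1],shape[0]),interpolation=cv2.INTER_AREA)
def packparts(v,cap,z0=0):
    P=[box(v[0],v[1],v[2],.06,.042,z0,z0+.042)]
    if cap:P.append(box(v[0],v[1],v[2],.05,.032,z0+.042,z0+.052))
    return P
def fitpack(ps,ms,v0,cap,z0=0):
    win=[]
    for p,m in zip(ps,ms):
        u,w=proj(p,[v0[0],v0[1],.025]).astype(int);win.append((u-26,w-26))
    Q=[]
    for p,(a,b) in zip(ps,win):
        q=dict(p);K=np.array(p['intrinsics']).copy();K[0,2]-=a;K[1,2]-=b;q['intrinsics']=K;Q.append(q)
    C=[]
    for m,(a,b) in zip(ms,win):
        c=cv2.morphologyEx(m,cv2.MORPH_CLOSE,np.ones((7,7)))[b:b+52,a:a+52]
        n,l,_,cen=cv2.connectedComponentsWithStats(c);k=1+np.argmin(np.hypot(*(cen[1:]-26).T));C.append((l==k).astype(np.float32))
    f=lambda v:sum(np.abs(sil(q,packparts(v,cap,z0),(52,52))-c).sum() for q,c in zip(Q,C))
    best=None
    for y in np.radians([-60,-30,0,30,60,90]):
        r=minimize(f,[v0[0],v0[1],y],method='Nelder-Mead',options=dict(initial_simplex=[[v0[0],v0[1],y],[v0[0]+.01,v0[1],y],[v0[0],v0[1]+.01,y],[v0[0],v0[1],y+.3]],maxiter=90))
        if best is None or r.fun<best.fun:best=r
    return best.x,best.fun
def draw(p,img,parts,col=(0,255,0)):
    for pts in parts:
        q=np.array([proj(p,X) for X in pts])
        h=cv2.convexHull(((q+.5)*2).astype(np.float32)).astype(np.int32);cv2.polylines(img,[h],True,col,1)
E
cat > run1.py <<'E'
from fit import *
ps=[snap('top'),snap('side')];ms=[mask(p) for p in ps]
im=[cv2.resize(p['pixels'][:,:,::-1],None,fx=2,fy=2) for p in ps]
L=[('c1',328,323,1),('c2',397,327,1),('c3',474,341,1),('f1',567,327,0),('c4',647,342,1),('f2',240,322,0)]
out={}
for n,u,v,c in L:
    X=at(ps[0],u/2+70,v/2+90,.045)
    x,f=fitpack(ps,ms,X[:2],c);out[n]=x.tolist();print(n,np.round(x[:2],4),round(np.degrees(x[2]),1),round(f))
    for p,i in zip(ps,im):draw(p,i,packparts(x,c))
# tray, caddy by rectangles of masks
for nm,(a,b,c,d),z in(('tray',(85,200,173,265),.032),):
    m=ms[0].copy();mm=np.zeros_like(m);mm[b:d,a:c]=m[b:d,a:c]
    k=cv2.convexHull(np.argwhere(mm)[:,::-1].astype(np.float32));r=cv2.minAreaRect(k);print(nm,[np.round(at(ps[0],*q,z),3).tolist() for q in cv2.boxPoints(r)])
json.dump(out,open('packs.json','w'))
# caddy: fit x,y,yaw,y1 with plate
m=ms[0].copy();n,l=cv2.connectedComponents(m)
mm=np.zeros(m.shape,np.float32);mm[160:232,200:362]=cv2.morphologyEx(m,cv2.MORPH_CLOSE,np.ones((5,5)))[160:232,200:362]
def cp(v):
    x,y,w,l=v;return [box(x,y,w,.092,l,0,.006,0,l/2-.156),box(x,y,w,.086,l,0,.019,0,l/2-.156),box(x,y,w,.09,.006,0,.05,0,-.153)]
X=at(ps[0],70+500/2,90+195/2,.02);print('X',X)
v0=np.array([X[0]-.02,X[1]+.07,.17,.395])
sx=[v0]+[v0+d for d in np.diag([.01,.01,.05,.02])]
f=lambda v:np.abs(sil(ps[0],cp(v),m.shape)-mm).sum()
r=minimize(f,v0,method='Nelder-Mead',options=dict(initial_simplex=sx,maxiter=150));print('caddy',r.x,r.fun)
for p,i in zip(ps,im):draw(p,i,cp(r.x),(255,0,255))
xc,yc,w,_=r.x;R=np.array([[np.cos(w),-np.sin(w)],[np.sin(w),np.cos(w)]])
for g in (.043,):
    for p,i in zip(ps,im):
        draw(p,i,[box(xc,yc,w,.032,.030,.104,.106,0,-.150+g+.046)],(255,255,0))
        draw(p,i,[box(xc,yc,w,.06,.042,.047,.048,0,-.150+.021)],(0,255,255))
cv2.imwrite('pics/o1.png',im[0][280:580,380:860]) ; cv2.imwrite('pics/o2.png',im[1][230:660,440:820])
a=cv2.resize(im[0][300:580,360:860],None,fx=1.5,fy=1.5);b=im[1][230:660,440:820];cv2.imwrite('pics/oa.png',a);cv2.imwrite('pics/ob.png',b)
E
python3 run1.py
```

```text
c1 [0.466  0.0821] 163.0 2147
c2 [ 0.4615 -0.0094] -24.1 2194
c3 [ 0.4452 -0.1126] -21.2 2238
f1 [ 0.4609 -0.2352] -32.0 2355
c4 [ 0.4455 -0.3418] -21.4 2368
f2 [0.4684 0.1995] 34.4 2124
tray [[0.595, 0.467, 0.032], [0.596, 0.266, 0.032], [0.441, 0.259, 0.032], [0.44, 0.456, 0.032]]
X [ 0.6405745  -0.15065376  0.02      ]
caddy [ 0.62572875 -0.08696737  0.17521695  0.39836865] 229.75
```

View pics/oa.png

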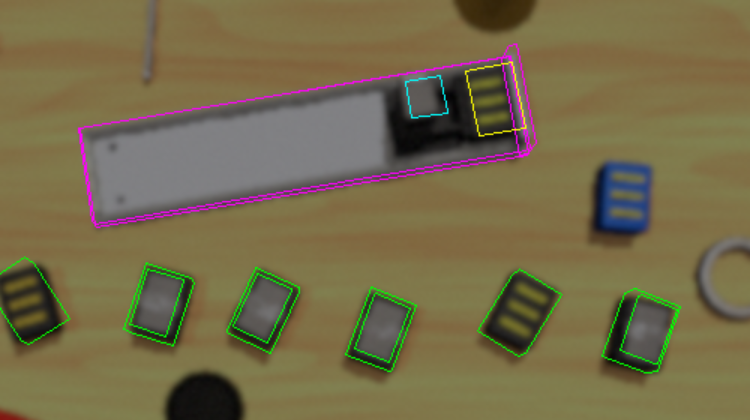

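View pics/ob.png

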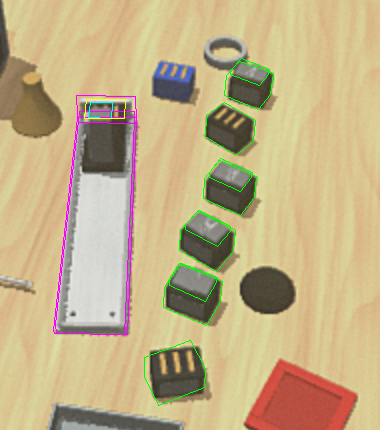

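```bash
cat > run2.py <<'E'
from fit import *
ps=[snap('top'),snap('side')]
def vm(p,t):
    return (cv2.GaussianBlur(p['pixels'],(3,3),0).max(2)<t).astype(np.uint8)
for p,q in zip(ps,[(190,300),(330,320)]):print('wood',p['pixels'][q[1],q[0]])
print('cap side',ps[1]['pixels'][202,335],'body',ps[1]['pixels'][213,335],'shadow',ps[1]['pixels'][219,348])
ms=[mask(ps[0]),vm(ps[1],150)]
o=json.load(open('packs.json'));o['f2'][2]=.3;res={}
for n,v in o.items():
    x,f=fitpack(ps,ms,v[:2],n[0]=='c')
    d=(np.degrees(x[2])+90)%180-90
    xt,ft=fitpack(ps[:1],ms[:1],v[:2],n[0]=='c')
    xs,fs=fitpack(ps[1:],ms[1:],v[:2],n[0]=='c')
    print(n,np.round(x[:2],4),round(d,1),round(f),'| top',np.round(xt[:2],4),round((np.degrees(xt[2])+90)%180-90,1),round(ft),'| side',np.round(xs[:2],4),round((np.degrees(xs[2])+90)%180-90,1),round(fs))
# strips of flat_0 top, side ; tower top
g=ps[0]['pixels'].astype(int)
m=((g[:,:,0]-g[:,:,2]>40)).astype(np.uint8);mm=np.zeros_like(m);mm[172:200,334:352]=m[172:200,334:352]
n,l,st,cen=cv2.connectedComponentsWithStats(mm)
for s,c in zip(st[1:],cen[1:]):print('strip',s.tolist(),np.round(at(ps[0],*c,.048),4))
g=ps[0]['pixels'].max(2);sub=g[165:205,300:365];print('\n'.join(' '.join('%3d'%v for v in r[::1][:60]) for r in sub[6:38:2]))
E
python3 run2.py
```

```text
wood [111  27  21]
wood [219 207 151]
cap side [134 133 126] body [83 77 66] shadow [217 206 148]
c1 [0.4643 0.0805] -10.1 512 | top [0.4677 0.0809] -12.4 69 | side [0.4654 0.0698] 64.8 430
c2 [ 0.4614 -0.0068] -28.6 724 | top [ 0.4625 -0.0093] -27.0 64 | side [ 0.4606 -0.0024] -32.8 627
c3 [ 0.4422 -0.1105] -19.1 508 | top [ 0.4454 -0.1124] -20.3 60 | side [ 0.4425 -0.1081] -13.4 430
f1 [ 0.4614 -0.2355] -29.0 650 | top [ 0.4629 -0.236 ] -34.0 100 | side [ 0.4618 -0.2475] 59.1 534
c4 [ 0.4431 -0.3391] -13.5 718 | top [ 0.4434 -0.3407] -9.5 91 | side [ 0.443  -0.3283] 15.4 594
f2 [0.4648 0.2006] 16.7 145 | top [0.4686 0.1985] 26.6 111 | side [0.4649 0.2006] 17.6 31
strip [337, 176, 10, 4, 29] [ 0.6622 -0.2051  0.048 ]
strip [338, 182, 10, 4, 27] [ 0.6464 -0.2076  0.048 ]
strip [339, 187, 10, 5, 28] [ 0.6306 -0.2104  0.048 ]
129 129 128 129 128 129 129 129 129 130 128 129 128 128 129 129 129 128 129 129 128 129 127 128 128 128 127 127 126 124 124 122 120 117 112 112 109 106 103  98  97  95  91  87  82  73  61  54  79 115 128 123 120 124 128 129 128 128 129 129
127 128 128 129 129 129 
[... 2875 characters left out ...]
 130 124 108  90  77  59  33  12   9  15  12  13   8   9  10  11  12  14  16  14  22  24  27  27  31  36  33  25  23  35  38  29  28  28  36  39  46  49  49  51  52  58  64  68  66  60  50  42  45  61  90 115 126 129 129
130 131 132 131 131 130 128 116  96  83  68  44  16   8   9  12   9  10  10   9  19  22  31  34  38  41  40  42  40  46  53  57  60  67  74  76  73  72  72  69  75  80  81  80  79  81  89  89  88  86  77  66  64  73  93 114 126 129 127 128
131 131 131 131 131 130 130 117  96  81  71  50  30  24  27  29  32  40  48  50  55  65  69  74  82  85  89  90  91  94  98 100  99  97  95  93  92  88  86  87  86  86  84  80  79  77  75  74  75  75  72  73  83  98 113 124 128 128 130 128
```

arm_command:
  steps:
    - {"slide":[0.029,-0.0465,0],"rot":[0,0,-4],"grip":1}
    - {"slide":[0.029,-0.0465,0],"rot":[0,0,-4],"grip":1}
    - {"slide":[0.029,-0.0465,0],"rot":[0,0,-4],"grip":1}
    - {"slide":[0.029,-0.0465,0],"rot":[0,0,-4],"grip":1}
    - {"slide":[0.029,-0.0465,0],"rot":[0,0,-4],"grip":1}
    - {"slide":[0.029,-0.0465,0],"rot":[0,0,-4],"grip":1}
    - {"slide":[0.029,-0.0465,0],"rot":[0,0,-4],"grip":1}
    - {"slide":[0.029,-0.0465,0],"rot":[0,0,-4],"grip":1}
  newtons: 30

```text
time: 2.4
ee_pos: [0.4072, 0.2266, 0.2229]
eef_rot: [0.409, 0.912, 0.0, 0.0]
ft_force: [0.0, 0.2, 0.2]
width: 0.0871
grip_force: 0.0
```

arm_command:
  steps:
    - {"slide":[0.029,-0.0465,0],"rot":[0,0,-4],"grip":1}
    - {"slide":[0.029,-0.0465,0],"rot":[0,0,-4],"grip":1}
    - {"slide":[0.029,-0.0465,0],"rot":[0,0,-4],"grip":1}
    - {"slide":[0.029,-0.0465,0],"rot":[0,0,-4],"grip":1}
    - {"slide":[0.029,-0.0465,0],"rot":[0,0,-4],"grip":1}
    - {"slide":[0.029,-0.0465,0],"rot":[0,0,-4],"grip":1}
    - {"slide":[0.0285,-0.0465,0],"rot":[0,0,-4],"grip":1}
    - {"slide":[0.029,-0.046,0],"rot":[0,0,-4],"grip":1}

```text
time: 3.4
ee_pos: [0.6389, -0.1445, 0.2227]
eef_rot: [0.645, 0.764, 0.0, 0.0]
ft_force: [0.6, 0.2, 0.9]
width: 0.087
grip_force: 0.0
```

arm_command:
  steps:
    - {"slide":[-0.002,0.001,-0.04],"grip":1}
    - {"slide":[0,0,-0.04],"grip":1}
    - {"slide":[0,0,-0.03],"grip":1}
    - {"slide":[0,0,-0.025],"grip":1}
    - {"slide":[0,0,-0.021],"grip":1}
    - {"grip":1}
    - {"grip":0.3}
    - {"grip":0.3}
  newtons: 30

```text
schema error: expected keys rot, slide, grip
```

arm_command:
  steps:
    - {"grip":0.3}
    - {"grip":0.3}
    - {"grip":0.3}
    - {"grip":0.3}
    - {"grip":0.3}
    - {"grip":0.3}
    - {"grip":0.3}
    - {"grip":0.3}

```text
schema error: expected keys rot, slide, grip
```

arm_command:
  steps:
    - {"slide":[-0.002,0.001,-0.04],"rot":[0,0,0],"grip":1}
    - {"slide":[0,0,-0.04],"rot":[0,0,0],"grip":1}
    - {"slide":[0,0,-0.03],"rot":[0,0,0],"grip":1}
    - {"slide":[0,0,-0.025],"rot":[0,0,0],"grip":1}
    - {"slide":[0,0,-0.021],"rot":[0,0,0],"grip":1}
    - {"slide":[0,0,0],"rot":[0,0,0],"grip":1}
    - {"slide":[0,0,0],"rot":[0,0,0],"grip":0.3}
    - {"slide":[0,0,0],"rot":[0,0,0],"grip":0.3}
  newtons: 30

```text
time: 4.4
ee_pos: [0.6366, -0.1425, 0.0678]
eef_rot: [0.644, 0.765, 0.001, 0.001]
ft_force: [0.0, 0.6, 0.0]
width: 0.0744
grip_force: 0.0
```

arm_command:
  steps:
    - {"slide":[0,0,0],"rot":[0,0,0],"grip":0.3}
    - {"slide":[0,0,0],"rot":[0,0,0],"grip":0.3}
    - {"slide":[0,0,0],"rot":[0,0,0],"grip":0.3}
    - {"slide":[0,0,0],"rot":[0,0,0],"grip":0.3}
    - {"slide":[0,0,0],"rot":[0,0,0],"grip":0.3}
    - {"slide":[0,0,0],"rot":[0,0,0],"grip":0.3}
    - {"slide":[0,0,0],"rot":[0,0,0],"grip":0.3}
    - {"slide":[0,0,0],"rot":[0,0,0],"grip":0.3}

```text
time: 5.4
ee_pos: [0.6351, -0.1426, 0.0668]
eef_rot: [0.644, 0.765, -0.0, -0.001]
ft_force: [-5.1, 0.3, 4.6]
width: 0.0326
grip_force: 30.0
```

arm_command:
  steps:
    - {"slide":[-0.002,0.003,0],"rot":[0,0,0],"grip":0.3}
    - {"slide":[-0.0058,0.0331,0],"rot":[0,0,0],"grip":0.3}
    - {"slide":[-0.0058,0.0331,0],"rot":[0,0,0],"grip":0.3}
    - {"slide":[-0.0058,0.0331,0],"rot":[0,0,0],"grip":0.3}
    - {"slide":[-0.0058,0.0331,0],"rot":[0,0,0],"grip":0.3}
    - {"slide":[-0.0058,0.0331,0],"rot":[0,0,0],"grip":0.3}
    - {"slide":[-0.0058,0.0331,0],"rot":[0,0,0],"grip":0.3}
    - {"slide":[-0.0058,0.0331,0],"rot":[0,0,0],"grip":0.3}

```text
time: 6.4
ee_pos: [0.5925, 0.0924, 0.0669]
eef_rot: [0.644, 0.765, -0.001, -0.0]
ft_force: [-1.6, -3.6, 5.7]
width: 0.0326
grip_force: 30.0
```

arm_command:
  steps:
    - {"slide":[0,0,0],"rot":[0,0,0],"grip":0.3}
    - {"slide":[0,0,0],"rot":[0,0,0],"grip":0.75}
    - {"slide":[0,0,0],"rot":[0,0,0],"grip":0.75}
    - {"slide":[0,0,0],"rot":[0,0,0],"grip":0.75}
    - {"slide":[0,0,0.02],"rot":[0,0,0],"grip":1}
    - {"slide":[0,0,0.04],"rot":[0,0,0],"grip":1}
    - {"slide":[0,0,0.04],"rot":[0,0,0],"grip":1}
    - {"slide":[0,0,0.03],"rot":[0,0,0],"grip":1}

```text
time: 7.4
ee_pos: [0.5937, 0.092, 0.1999]
eef_rot: [0.644, 0.765, 0.001, 0.001]
ft_force: [1.0, 0.9, -1.0]
width: 0.0852
grip_force: 0.0
```

```bash
python3 - <<'E'
from h import *
p=snap('top');q=snap('side')
a=cv2.resize(p['pixels'][150:280,150:430,::-1],None,fx=2.8,fy=2.8)[:, :780]
b=cv2.resize(q['pixels'][140:300,200:400,::-1],None,fx=1.4,fy=1.4)
c=np.zeros((600,800,3),np.uint8);c[:a.shape[0],:a.shape[1]]=a;c[370:370+b.shape[0],:b.shape[1]]=b
cv2.imwrite('pics/d1.png',c)
E
```

```text
(no output)
```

View pics/d1.png

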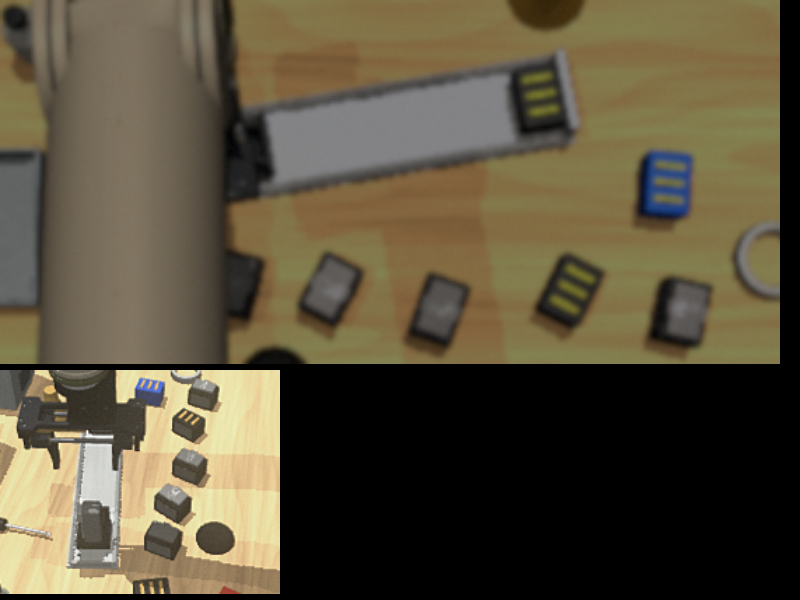

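arm_command:
  steps:
    - {"slide":[0.0088,-0.05,0],"rot":[0,0,0],"grip":1}
    - {"slide":[0.0088,-0.05,0],"rot":[0,0,0],"grip":1}
    - {"slide":[0.0088,-0.05,0],"rot":[0,0,0],"grip":1}
    - {"slide":[0.0088,-0.05,0],"rot":[0,0,0],"grip":1}
    - {"slide":[0.0088,-0.05,-0.02],"rot":[0,0,0],"grip":1}
    - {"slide":[0.0088,-0.05,-0.03],"rot":[0,0,0],"grip":1}
    - {"slide":[0,0,-0.04],"rot":[0,0,0],"grip":1}
    - {"slide":[0,0,-0.03],"rot":[0,0,0],"grip":1}

```text
time: 8.5
ee_pos: [0.6451, -0.2085, 0.0751]
eef_rot: [0.645, 0.764, -0.0, -0.001]
ft_force: [1.2, 0.0, -0.1]
width: 0.0874
grip_force: 0.0
```

arm_command:
  steps:
    - {"slide":[0,0,-0.025],"rot":[0,0,0],"grip":1}
    - {"slide":[0,0,-0.025],"rot":[0,0,0],"grip":1}
    - {"slide":[0,0,0],"rot":[0,0,0],"grip":1}
    - {"slide":[0,0,0],"rot":[0,0,0],"grip":0.55}
    - {"slide":[0,0,0],"rot":[0,0,0],"grip":0.55}
    - {"slide":[0,0,0],"rot":[0,0,0],"grip":0.55}
    - {"slide":[0,0,0],"rot":[0,0,0],"grip":0.55}
    - {"slide":[0,0,0],"rot":[0,0,0],"grip":0.55}
  newtons: 35

```text
time: 9.5
ee_pos: [0.6462, -0.2077, 0.0272]
eef_rot: [0.644, 0.765, 0.0, 0.0]
ft_force: [-1.1, 0.6, 6.2]
width: 0.0597
grip_force: 35.0
```

arm_command:
  steps:
    - {"slide":[0,0,0.03],"rot":[0,0,0],"grip":0.55}
    - {"slide":[0,0,0.05],"rot":[0,0,0],"grip":0.55}
    - {"slide":[0,0,0.05],"rot":[0,0,0],"grip":0.55}
    - {"slide":[-0.0107,0.0517,0],"rot":[0,0,-1],"grip":0.55}
    - {"slide":[-0.0107,0.0517,0],"rot":[0,0,-1],"grip":0.55}
    - {"slide":[-0.0107,0.0517,0],"rot":[0,0,-1],"grip":0.55}
    - {"slide":[-0.0107,0.0517,0],"rot":[0,0,-1],"grip":0.55}
    - {"slide":[-0.0107,0.0517,0],"rot":[0,0,-1],"grip":0.55}

```text
time: 10.5
ee_pos: [0.5917, 0.0526, 0.1562]
eef_rot: [0.677, 0.736, -0.0, -0.0]
ft_force: [0.8, 0.7, -1.5]
width: 0.0601
grip_force: 35.0
```

arm_command:
  steps:
    - {"slide":[-0.0107,0.0517,0],"rot":[0,0,-1],"grip":0.55}
    - {"slide":[-0.0107,0.0517,0],"rot":[0,0,-1],"grip":0.55}
    - {"slide":[-0.0107,0.0517,0],"rot":[0,0,-1],"grip":0.55}
    - {"slide":[-0.0107,0.0517,0],"rot":[0,0,0],"grip":0.55}
    - {"slide":[-0.0107,0.0517,0],"rot":[0,0,0],"grip":0.55}
    - {"slide":[-0.0107,0.0517,0],"rot":[0,0,0],"grip":0.55}
    - {"slide":[-0.0107,0.0517,0],"rot":[0,0,0],"grip":0.55}
    - {"slide":[0,0,0],"rot":[0,0,0],"grip":0.55}

```text
time: 11.5
ee_pos: [0.5143, 0.4183, 0.1551]
eef_rot: [0.693, 0.721, -0.0, -0.001]
ft_force: [0.3, -1.2, -2.5]
width: 0.0599
grip_force: 35.0
```

arm_command:
  steps:
    - {"slide":[0.003,-0.005,-0.045],"rot":[0,0,0],"grip":0.55}
    - {"slide":[0,0,-0.04],"rot":[0,0,0],"grip":0.55}
    - {"slide":[0,0,-0.025],"rot":[0,0,0],"grip":0.55}
    - {"slide":[0,0,-0.0175],"rot":[0,0,0],"grip":0.55}
    - {"slide":[0,0,0],"rot":[0,0,0],"grip":0.55}
    - {"slide":[0,0,0],"rot":[0,0,0],"grip":0.85}
    - {"slide":[0,0,0],"rot":[0,0,0],"grip":0.85}
    - {"slide":[0,0,0],"rot":[0,0,0],"grip":0.85}

```text
time: 12.5
ee_pos: [0.5211, 0.4082, 0.0301]
eef_rot: [0.696, 0.718, 0.001, -0.0]
ft_force: [-0.9, -0.2, 0.3]
width: 0.0727
grip_force: 0.0
```

arm_command:
  steps:
    - {"slide":[0,0,0.03],"rot":[0,0,0],"grip":0.85}
    - {"slide":[0,0,0.05],"rot":[0,0,0],"grip":1}
    - {"slide":[0,0,0.05],"rot":[0,0,0],"grip":1}
    - {"slide":[0,0,0],"rot":[0,0,0],"grip":1}
    - {"slide":[0,0,0],"rot":[0,0,0],"grip":1}
    - {"slide":[0,0,0],"rot":[0,0,0],"grip":1}
    - {"slide":[0,0,0],"rot":[0,0,0],"grip":1}
    - {"slide":[0,0,0],"rot":[0,0,0],"grip":1}

```text
time: 13.5
ee_pos: [0.5205, 0.4076, 0.1585]
eef_rot: [0.696, 0.718, -0.0, 0.0]
ft_force: [0.2, 0.3, -0.1]
width: 0.0868
grip_force: 0.0
```

```bash
cat > m.py <<'E'
import sys
from fit import *
# usage: m.py name... ; refit from top (and report list of low-sat blobs moved)
p=snap('top');ms=mask(p)
o=json.load(open('packs.json'))
for n in sys.argv[1:]:
    x,f=fitpack([p],[ms],o[n][:2],n[0]=='c');d=(np.degrees(x[2])+90)%180-90
    print(n,np.round(x[:2],4),round(d,1),round(f))
    o[n]=[x[0],x[1],np.radians(d)]
json.dump(o,open('packs.json','w'))
s=sensors.read_state();print(np.round(s['ee_pos'],4),np.round(s['eef_rot'],3))
E
sed -i 's/, 0.4684.*$//' /dev/null; python3 m.py f2 c1 c2 c3 f1 c4
```

```text
f2 [0.4647 0.1976] 26.5 308
c1 [0.4777 0.0545] -15.3 68
c2 [ 0.4619 -0.0092] -27.0 66
c3 [ 0.444  -0.1129] -22.0 59
f1 [ 0.4642 -0.2365] -32.8 96
c4 [ 0.4439 -0.3411] -7.6 90
[0.5206 0.4077 0.1587] [ 0.696  0.718 -0.     0.   ]sed: couldn't edit /dev/null: not a regular file
```

arm_command:
  steps:
    - {"slide":[-0.0136,-0.0519,0],"rot":[0,0,4],"grip":1}
    - {"slide":[-0.0136,-0.0519,0],"rot":[0,0,4],"grip":1}
    - {"slide":[-0.0136,-0.0519,0],"rot":[0,0,4],"grip":1}
    - {"slide":[-0.0136,-0.0519,0],"rot":[0,0,3],"grip":1}
    - {"slide":[0,0,-0.04],"rot":[0,0,0],"grip":1}
    - {"slide":[0,0,-0.04],"rot":[0,0,0],"grip":1}
    - {"slide":[0,0,-0.03],"rot":[0,0,0],"grip":1}
    - {"slide":[0,0,-0.0265],"rot":[0,0,0],"grip":1}

```text
time: 14.55
ee_pos: [0.4661, 0.2, 0.0215]
eef_rot: [0.596, 0.803, -0.0, 0.0]
ft_force: [1.0, -0.1, 0.4]
width: 0.0869
grip_force: 0.0
```

arm_command:
  steps:
    - {"slide":[0,0,0],"rot":[0,0,0],"grip":1}
    - {"slide":[0,0,0],"rot":[0,0,0],"grip":0.55}
    - {"slide":[0,0,0],"rot":[0,0,0],"grip":0.55}
    - {"slide":[0,0,0],"rot":[0,0,0],"grip":0.55}
    - {"slide":[0,0,0],"rot":[0,0,0],"grip":0.55}
    - {"slide":[0,0,0],"rot":[0,0,0],"grip":0.55}
    - {"slide":[0,0,0.03],"rot":[0,0,0],"grip":0.55}
    - {"slide":[0,0,0.05],"rot":[0,0,0],"grip":0.55}

```text
time: 15.55
ee_pos: [0.4651, 0.1994, 0.1022]
eef_rot: [0.596, 0.803, -0.002, -0.0]
ft_force: [0.8, 0.8, -1.7]
width: 0.0596
grip_force: 35.0
```

arm_command:
  steps:
    - {"slide":[0.0135,0.0395,0],"rot":[0,0,-4],"grip":0.55}
    - {"slide":[0.0135,0.0395,0],"rot":[0,0,-4],"grip":0.55}
    - {"slide":[0.0135,0.0395,0],"rot":[0,0,-4],"grip":0.55}
    - {"slide":[0.0135,0.0395,0],"rot":[0,0,-3],"grip":0.55}
    - {"slide":[0,0,0],"rot":[0,0,0],"grip":0.55}
    - {"slide":[0,0,-0.035],"rot":[0,0,0],"grip":0.55}
    - {"slide":[0,0,-0.025],"rot":[0,0,0],"grip":0.55}
    - {"slide":[0,0,-0.015],"rot":[0,0,0],"grip":0.55}

```text
time: 16.55
ee_pos: [0.5195, 0.3571, 0.0263]
eef_rot: [0.696, 0.718, -0.001, -0.0]
ft_force: [-17.4, -5.7, 46.3]
width: 0.0596
grip_force: 35.0
```

arm_command:
  steps:
    - {"slide":[0,0,0],"rot":[0,0,0],"grip":0.55}
    - {"slide":[0,0,0],"rot":[0,0,0],"grip":0.85}
    - {"slide":[0,0,0],"rot":[0,0,0],"grip":0.85}
    - {"slide":[0,0,0],"rot":[0,0,0],"grip":0.85}
    - {"slide":[0,0,0.03],"rot":[0,0,0],"grip":0.85}
    - {"slide":[0,0,0.05],"rot":[0,0,0],"grip":1}
    - {"slide":[0,0,0.05],"rot":[0,0,0],"grip":1}
    - {"slide":[0,0,0],"rot":[0,0,0],"grip":1}

```text
time: 17.55
ee_pos: [0.5224, 0.3593, 0.1622]
eef_rot: [0.696, 0.718, 0.004, 0.0]
ft_force: [0.2, -0.7, -0.5]
width: 0.0864
grip_force: 0.0
```

arm_command:
  steps:
    - {"slide":[-0.0048,-0.0497,0],"rot":[0,0,-3],"grip":1}
    - {"slide":[-0.0048,-0.0497,0],"rot":[0,0,-3],"grip":1}
    - {"slide":[-0.0048,-0.0497,0],"rot":[0,0,-3],"grip":1}
    - {"slide":[-0.0048,-0.0497,0],"rot":[0,0,-3],"grip":1}
    - {"slide":[-0.0048,-0.0497,0],"rot":[0,0,-3],"grip":1}
    - {"slide":[-0.0048,-0.0497,0],"rot":[0,0,-3],"grip":1}
    - {"slide":[-0.0048,-0.0497,0],"rot":[0,0,-3],"grip":1}
    - {"slide":[-0.0048,-0.0497,0],"rot":[0,0,-3],"grip":1}

```text
time: 18.55
ee_pos: [0.4813, -0.0408, 0.1572]
eef_rot: [0.83, 0.557, 0.0, -0.0]
ft_force: [0.9, -0.7, -0.3]
width: 0.087
grip_force: 0.0
```

arm_command:
  steps:
    - {"slide":[-0.0048,-0.0497,0],"rot":[0,0,-3],"grip":1}
    - {"slide":[-0.0048,-0.0497,0],"rot":[0,0,-3],"grip":1}
    - {"slide":[-0.0048,-0.0497,0],"rot":[0,0,-3],"grip":1}
    - {"slide":[-0.0048,-0.0497,0],"rot":[0,0,-2],"grip":1}
    - {"slide":[0,0,0],"rot":[0,0,0],"grip":1}
    - {"slide":[0,0,0],"rot":[0,0,0],"grip":1}
    - {"slide":[0,0,0],"rot":[0,0,0],"grip":1}
    - {"slide":[0,0,0],"rot":[0,0,0],"grip":1}

```text
time: 19.55
ee_pos: [0.4631, -0.2371, 0.1575]
eef_rot: [0.879, 0.476, 0.0, -0.0]
ft_force: [0.4, 0.6, 0.3]
width: 0.0869
grip_force: 0.0
```

```bash
python3 - <<'E'
from h import *
p=snap('top');q=snap('side')
a=cv2.resize(p['pixels'][195:270,80:180,::-1],None,fx=4,fy=4)
b=cv2.resize(q['pixels'][310:420,215:320,::-1],None,fx=3.6,fy=3.6)
c=np.zeros((400,790,3),np.uint8);c[:300,:400]=a;c[:396,405:405+b.shape[1]]=b
cv2.imwrite('pics/d2.png',c);s=sensors.read_state();print(np.round(s['ee_pos'],4),np.round(s['eef_rot'],3))
g=p['pixels'].astype(int);m=((g[:,:,0]-g[:,:,2]>40)).astype(np.uint8);mm=np.zeros_like(m);mm[208:258,95:165]=m[208:258,95:165]
n,l,st,cen=cv2.connectedComponentsWithStats(mm)
for s,cc in zip(st[1:],cen[1:]):
  if s[4]>8:print(s[4],np.round(at(p,*cc,.046),4))
E
```

```text
[ 0.463  -0.2375  0.1576] [ 0.879  0.476  0.    -0.   ]
37 [0.538 0.408 0.046]
42 [0.5378 0.3557 0.046 ]
40 [0.5219 0.4072 0.046 ]
41 [0.5219 0.3551 0.046 ]
42 [0.5059 0.4069 0.046 ]
40 [0.5061 0.3546 0.046 ]
```

View pics/d2.png

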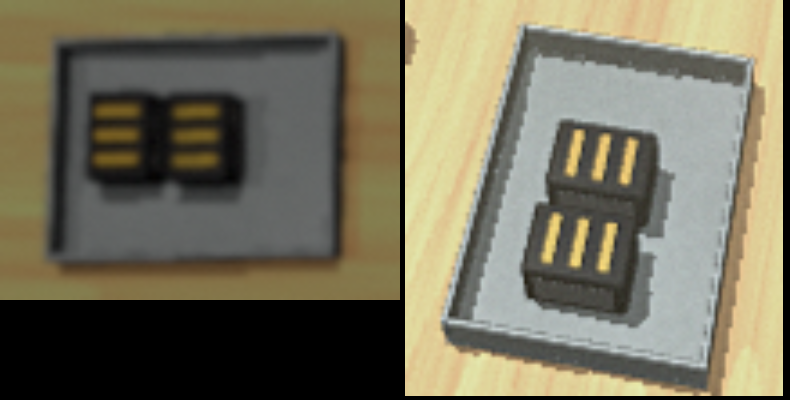

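arm_command:
  steps:
    - {"slide":[0.001,0.001,-0.04],"rot":[0,0,0],"grip":1}
    - {"slide":[0,0,-0.04],"rot":[0,0,0],"grip":1}
    - {"slide":[0,0,-0.03],"rot":[0,0,0],"grip":1}
    - {"slide":[0,0,-0.0255],"rot":[0,0,0],"grip":1}
    - {"slide":[0,0,0],"rot":[0,0,0],"grip":1}
    - {"slide":[0,0,0],"rot":[0,0,0],"grip":0.55}
    - {"slide":[0,0,0],"rot":[0,0,0],"grip":0.55}
    - {"slide":[0,0,0],"rot":[0,0,0],"grip":0.55}

```text
time: 20.65
ee_pos: [0.4639, -0.2369, 0.0227]
eef_rot: [0.88, 0.476, 0.0, -0.0]
ft_force: [-1.2, 1.5, 1.0]
width: 0.0645
grip_force: 1.2
```

arm_command:
  steps:
    - {"slide":[0,0,0],"rot":[0,0,0],"grip":0.55}
    - {"slide":[0,0,0],"rot":[0,0,0],"grip":0.55}
    - {"slide":[0,0,0.04],"rot":[0,0,0],"grip":0.55}
    - {"slide":[0,0,0.05],"rot":[0,0,0],"grip":0.55}
    - {"slide":[0,0,0.05],"rot":[0,0,0],"grip":0.55}
    - {"slide":[0.005,0.047,0],"rot":[0,0,3],"grip":0.55}
    - {"slide":[0.005,0.047,0],"rot":[0,0,3],"grip":0.55}
    - {"slide":[0.005,0.047,0],"rot":[0,0,3],"grip":0.55}

```text
time: 21.65
ee_pos: [0.4787, -0.0947, 0.1621]
eef_rot: [0.839, 0.544, 0.001, -0.0]
ft_force: [0.6, -0.5, -2.8]
width: 0.0603
grip_force: 34.3
```

arm_command:
  steps:
    - {"slide":[0.005,0.0495,0],"rot":[0,0,3],"grip":0.55}
    - {"slide":[0.005,0.0495,0],"rot":[0,0,3],"grip":0.55}
    - {"slide":[0.005,0.0495,0],"rot":[0,0,3],"grip":0.55}
    - {"slide":[0.005,0.0495,0],"rot":[0,0,3],"grip":0.55}
    - {"slide":[0.005,0.0495,0],"rot":[0,0,3],"grip":0.55}
    - {"slide":[0.005,0.0495,0],"rot":[0,0,4],"grip":0.55}
    - {"slide":[0.005,0.0495,0],"rot":[0,0,4],"grip":0.55}
    - {"slide":[0.005,0.0495,0],"rot":[0,0,3],"grip":0.55}

```text
time: 22.65
ee_pos: [0.5187, 0.3014, 0.1619]
eef_rot: [0.695, 0.719, 0.0, 0.0]
ft_force: [-0.3, 0.1, -1.9]
width: 0.0605
grip_force: 34.3
```

arm_command:
  steps:
    - {"slide":[0.001,0.001,-0.04],"rot":[0,0,0],"grip":0.55}
    - {"slide":[0,0,-0.04],"rot":[0,0,0],"grip":0.55}
    - {"slide":[0,0,-0.03],"rot":[0,0,0],"grip":0.55}
    - {"slide":[0,0,-0.022],"rot":[0,0,0],"grip":0.55}
    - {"slide":[0,0,0],"rot":[0,0,0],"grip":0.55}
    - {"slide":[0,0,0],"rot":[0,0,0],"grip":0.85}
    - {"slide":[0,0,0],"rot":[0,0,0],"grip":0.85}
    - {"slide":[0,0,0],"rot":[0,0,0],"grip":0.85}

```text
time: 23.65
ee_pos: [0.5201, 0.3012, 0.031]
eef_rot: [0.696, 0.718, 0.001, 0.0]
ft_force: [-0.6, 0.0, 0.6]
width: 0.0732
grip_force: 0.0
```

arm_command:
  steps:
    - {"slide":[0,0,0.03],"rot":[0,0,0],"grip":0.85}
    - {"slide":[0,0,0.05],"rot":[0,0,0],"grip":1}
    - {"slide":[0,0,0.05],"rot":[0,0,0],"grip":1}
    - {"slide":[-0.0084,-0.049,0],"rot":[0,0,-3],"grip":1}
    - {"slide":[-0.0084,-0.05,0],"rot":[0,0,-3],"grip":1}
    - {"slide":[-0.0084,-0.05,0],"rot":[0,0,-4],"grip":1}
    - {"slide":[-0.0084,-0.05,0],"rot":[0,0,-4],"grip":1}
    - {"slide":[-0.0084,-0.05,0],"rot":[0,0,-3],"grip":1}

```text
time: 24.65
ee_pos: [0.4774, 0.0502, 0.1604]
eef_rot: [0.795, 0.607, 0.001, -0.0]
ft_force: [0.5, 0.4, 0.7]
width: 0.0872
grip_force: 0.0
```

```bash
python3 - <<'E'
from h import *
p=snap('top');s=sensors.read_state();print(np.round(s['ee_pos'],4),np.round(s['eef_rot'],3))
g=p['pixels'].astype(int);m=((g[:,:,0]-g[:,:,2]>40)).astype(np.uint8);mm=np.zeros_like(m);mm[208:258,95:165]=m[208:258,95:165]
n,l,st,cen=cv2.connectedComponentsWithStats(mm)
for s,cc in zip(st[1:],cen[1:]):
  if s[4]>8:print(s[4],np.round(at(p,*cc,.046),4))
E
python3 m.py c3 c4
```

```text
[0.4765 0.0431 0.1603] [ 0.798  0.603 -0.    -0.   ]
37 [0.538  0.4081 0.046 ]
41 [0.5378 0.3553 0.046 ]
32 [0.5367 0.3013 0.046 ]
40 [0.5219 0.4072 0.046 ]
40 [0.5219 0.3548 0.046 ]
33 [0.521  0.2992 0.046 ]
41 [0.506  0.4066 0.046 ]
40 [0.5061 0.3546 0.046 ]
32 [0.5049 0.2978 0.046 ]
c3 [ 0.4436 -0.1116] -24.2 74
c4 [ 0.4433 -0.341 ] -8.9 91
[0.4771 0.0464 0.1605] [ 0.797  0.604  0.001 -0.001]
```

arm_command:
  steps:
    - {"slide":[0.0005,0.002,0],"rot":[0,0,0],"grip":1}
    - {"slide":[0,0,-0.04],"rot":[0,0,0],"grip":1}
    - {"slide":[0,0,-0.04],"rot":[0,0,0],"grip":1}
    - {"slide":[0,0,-0.035],"rot":[0,0,0],"grip":1}
    - {"slide":[0,0,-0.0235],"rot":[0,0,0],"grip":1}
    - {"slide":[0,0,0],"rot":[0,0,0],"grip":0.55}
    - {"slide":[0,0,0],"rot":[0,0,0],"grip":0.55}
    - {"slide":[0,0,0],"rot":[0,0,0],"grip":0.55}

```text
time: 25.75
ee_pos: [0.479, 0.0544, 0.0226]
eef_rot: [0.794, 0.608, 0.001, 0.0]
ft_force: [0.9, 0.6, -0.3]
width: 0.0648
grip_force: 0.0
```

arm_command:
  steps:
    - {"slide":[0,0,0],"rot":[0,0,0],"grip":0.55}
    - {"slide":[0,0,0],"rot":[0,0,0],"grip":0.55}
    - {"slide":[0,0,0],"rot":[0,0,0],"grip":0.55}
    - {"slide":[0,0,0],"rot":[0,0,0],"grip":0.55}
    - {"slide":[0,0,0.03],"rot":[0,0,0],"grip":0.55}
    - {"slide":[0,0,0.05],"rot":[0,0,0],"grip":0.55}
    - {"slide":[0,0,0.04],"rot":[0,0,0],"grip":0.55}
    - {"slide":[0,0,0],"rot":[0,0,0],"grip":0.55}

```text
time: 26.75
ee_pos: [0.4799, 0.0543, 0.1442]
eef_rot: [0.794, 0.607, 0.003, -0.0]
ft_force: [-0.4, 0.7, -1.8]
width: 0.0597
grip_force: 34.9
```

arm_command:
  steps:
    - {"slide":[0.0277,-0.0433,0],"rot":[0,0,5],"grip":0.55}
    - {"slide":[0.0277,-0.0433,0],"rot":[0,0,4],"grip":0.55}
    - {"slide":[0.0277,-0.0433,0],"rot":[0,0,4],"grip":0.55}
    - {"slide":[0.0277,-0.0433,0],"rot":[0,0,4],"grip":0.55}
    - {"slide":[0.0277,-0.0433,0],"rot":[0,0,4],"grip":0.55}
    - {"slide":[0.0277,-0.0433,0],"rot":[0,0,4],"grip":0.55}
    - {"slide":[0,0,-0.02],"rot":[0,0,0],"grip":0.55}
    - {"slide":[0,0,-0.02],"rot":[0,0,0],"grip":0.55}

```text
time: 27.75
ee_pos: [0.6436, -0.2057, 0.099]
eef_rot: [0.644, 0.765, -0.0, -0.001]
ft_force: [-0.1, 0.5, -2.9]
width: 0.06
grip_force: 34.9
```

arm_command:
  steps:
    - {"slide":[0.0025,0,-0.02],"rot":[0,0,0],"grip":0.55}
    - {"slide":[0,0,-0.02],"rot":[0,0,0],"grip":0.55}
    - {"slide":[0,0,-0.02],"rot":[0,0,0],"grip":0.55}
    - {"slide":[0,0,-0.013],"rot":[0,0,0],"grip":0.55}
    - {"slide":[0,0,0],"rot":[0,0,0],"grip":0.55}
    - {"slide":[0,0,0],"rot":[0,0,0],"grip":0.55}
    - {"slide":[0,0,0],"rot":[0,0,0],"grip":0.55}
    - {"slide":[0,0,0],"rot":[0,0,0],"grip":0.55}

```text
time: 28.75
ee_pos: [0.6468, -0.2053, 0.0283]
eef_rot: [0.644, 0.765, 0.0, -0.0]
ft_force: [-0.5, 4.2, -4.6]
width: 0.0597
grip_force: 34.9
```

arm_command:
  steps:
    - {"slide":[0,0,0],"rot":[0,0,0],"grip":0.85}
    - {"slide":[0,0,0],"rot":[0,0,0],"grip":0.85}
    - {"slide":[0,0,0],"rot":[0,0,0],"grip":0.85}
    - {"slide":[0,0,0.03],"rot":[0,0,0],"grip":0.85}
    - {"slide":[0,0,0.05],"rot":[0,0,0],"grip":1}
    - {"slide":[0,0,0.05],"rot":[0,0,0],"grip":1}
    - {"slide":[-0.0308,0.0327,0],"rot":[0,0,-6],"grip":1}
    - {"slide":[-0.0308,0.0327,0],"rot":[0,0,-6],"grip":1}

```text
time: 29.75
ee_pos: [0.5849, -0.1407, 0.1593]
eef_rot: [0.722, 0.692, 0.001, 0.001]
ft_force: [-0.0, 0.9, 0.4]
width: 0.0869
grip_force: 0.0
```

arm_command:
  steps:
    - {"slide":[-0.0308,0.0327,0],"rot":[0,0,-6],"grip":1}
    - {"slide":[-0.0308,0.0327,0],"rot":[0,0,-6],"grip":1}
    - {"slide":[-0.0308,0.0327,0],"rot":[0,0,-6],"grip":1}
    - {"slide":[-0.0308,0.0327,0],"rot":[0,0,-6.5],"grip":1}
    - {"slide":[0,0,-0.02],"rot":[0,0,0],"grip":1}
    - {"slide":[0,0,0],"rot":[0,0,0],"grip":1}
    - {"slide":[0,0,0],"rot":[0,0,0],"grip":1}
    - {"slide":[0,0,0],"rot":[0,0,0],"grip":1}

```text
time: 30.75
ee_pos: [0.4687, -0.0176, 0.1402]
eef_rot: [0.845, 0.534, -0.001, 0.001]
ft_force: [0.7, 0.5, -0.4]
width: 0.087
grip_force: 0.0
```

```bash
python3 m.py c3 c4; python3 - <<'E'
from h import *
p=snap('top');q=snap('side')
a=cv2.resize(p['pixels'][150:280,180:430,::-1],None,fx=3,fy=3)
b=cv2.resize(q['pixels'][130:230,220:400,::-1],None,fx=2,fy=2)
c=np.zeros((595,760,3),np.uint8);c[:a.shape[0],:a.shape[1]]=a;c[393:593,:360]=b
cv2.imwrite('pics/d3.png',c)
E
```

```text
c3 [ 0.4475 -0.0931] 84.6 842
c4 [ 0.4441 -0.341 ] -5.2 92
[ 0.4687 -0.0174  0.1401] [ 0.845  0.534 -0.     0.001]
```

View pics/d3.png

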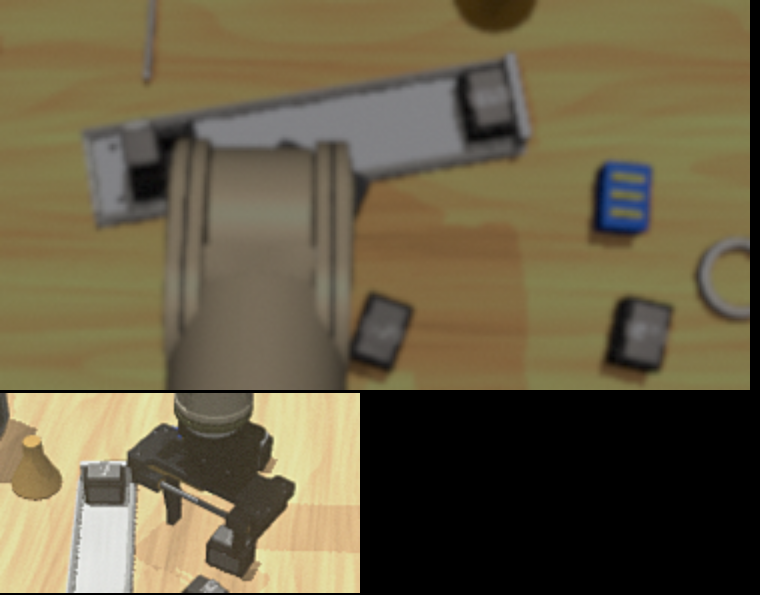

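arm_command:
  steps:
    - {"slide":[-0.0065,0.008,0],"rot":[0,0,-1.5],"grip":1}
    - {"slide":[0,0,-0.04],"rot":[0,0,0],"grip":1}
    - {"slide":[0,0,-0.04],"rot":[0,0,0],"grip":1}
    - {"slide":[0,0,-0.025],"rot":[0,0,0],"grip":1}
    - {"slide":[0,0,-0.013],"rot":[0,0,0],"grip":1}
    - {"slide":[0,0,0],"rot":[0,0,0],"grip":0.55}
    - {"slide":[0,0,0],"rot":[0,0,0],"grip":0.55}
    - {"slide":[0,0,0],"rot":[0,0,0],"grip":0.55}

```text
time: 31.9
ee_pos: [0.4624, -0.0082, 0.0226]
eef_rot: [0.852, 0.524, 0.001, -0.0]
ft_force: [-0.6, -0.4, 0.4]
width: 0.0647
grip_force: 0.0
```

arm_command:
  steps:
    - {"slide":[0,0,0],"rot":[0,0,0],"grip":0.55}
    - {"slide":[0,0,0],"rot":[0,0,0],"grip":0.55}
    - {"slide":[0,0,0],"rot":[0,0,0],"grip":0.55}
    - {"slide":[0,0,0],"rot":[0,0,0],"grip":0.55}
    - {"slide":[0,0,0.03],"rot":[0,0,0],"grip":0.55}
    - {"slide":[0,0,0.05],"rot":[0,0,0],"grip":0.55}
    - {"slide":[0,0,0.04],"rot":[0,0,0],"grip":0.55}
    - {"slide":[0,0,0],"rot":[0,0,0],"grip":0.55}

```text
time: 32.9
ee_pos: [0.4633, -0.0076, 0.1439]
eef_rot: [0.852, 0.524, 0.003, -0.002]
ft_force: [-0.2, 1.4, -1.5]
width: 0.0596
grip_force: 35.0
```

arm_command:
  steps:
    - {"slide":[0.025,-0.0218,0],"rot":[0,0,5.2],"grip":0.55}
    - {"slide":[0.025,-0.0218,0],"rot":[0,0,5.2],"grip":0.55}
    - {"slide":[0.025,-0.0218,0],"rot":[0,0,5.2],"grip":0.55}
    - {"slide":[0.025,-0.0218,0],"rot":[0,0,5.2],"grip":0.55}
    - {"slide":[0.025,-0.0218,0],"rot":[0,0,5.2],"grip":0.55}
    - {"slide":[0.025,-0.0218,0],"rot":[0,0,5.2],"grip":0.55}
    - {"slide":[0.025,-0.0218,-0.02],"rot":[0,0,5.4],"grip":0.55}
    - {"slide":[0,0,-0.02],"rot":[0,0,0],"grip":0.55}

```text
time: 33.9
ee_pos: [0.6301, -0.1588, 0.0987]
eef_rot: [0.653, 0.758, -0.003, -0.001]
ft_force: [-1.0, -0.0, -1.6]
width: 0.0596
grip_force: 35.0
```

arm_command:
  steps:
    - {"slide":[0,0,0],"rot":[0,0,0],"grip":0.55}
    - {"slide":[0,0,0],"rot":[0,0,0],"grip":0.55}
    - {"slide":[0,0,0],"rot":[0,0,0],"grip":0.55}
    - {"slide":[0,0,0],"rot":[0,0,0],"grip":0.55}
    - {"slide":[0,0,0],"rot":[0,0,0],"grip":0.55}
    - {"slide":[0,0,0],"rot":[0,0,0],"grip":0.55}
    - {"slide":[0,0,0],"rot":[0,0,0],"grip":0.55}
    - {"slide":[0,0,0],"rot":[0,0,0],"grip":0.55}

```text
time: 34.9
ee_pos: [0.6304, -0.1564, 0.1023]
eef_rot: [0.652, 0.758, -0.002, -0.001]
ft_force: [0.3, 0.1, -2.4]
width: 0.0598
grip_force: 35.0
```

arm_command:
  steps:
    - {"slide":[0.008,-0.004,0],"rot":[0,0,1],"grip":0.55}
    - {"slide":[0,0,-0.02],"rot":[0,0,0],"grip":0.55}
    - {"slide":[0,0,-0.02],"rot":[0,0,0],"grip":0.55}
    - {"slide":[0,0,-0.02],"rot":[0,0,0],"grip":0.55}
    - {"slide":[0,0,-0.013],"rot":[0,0,0],"grip":0.55}
    - {"slide":[0,0,0],"rot":[0,0,0],"grip":0.55}
    - {"slide":[0,0,0],"rot":[0,0,0],"grip":0.55}
    - {"slide":[0,0,0],"rot":[0,0,0],"grip":0.55}

```text
time: 35.9
ee_pos: [0.6386, -0.1603, 0.0294]
eef_rot: [0.645, 0.764, -0.001, -0.0]
ft_force: [-0.3, 0.1, -2.3]
width: 0.0599
grip_force: 35.0
```

arm_command:
  steps:
    - {"slide":[0,0,0],"rot":[0,0,0],"grip":0.85}
    - {"slide":[0,0,0],"rot":[0,0,0],"grip":0.85}
    - {"slide":[0,0,0],"rot":[0,0,0],"grip":0.85}
    - {"slide":[0,0,0.03],"rot":[0,0,0],"grip":0.85}
    - {"slide":[0,0,0.05],"rot":[0,0,0],"grip":1}
    - {"slide":[0,0,0.04],"rot":[0,0,0],"grip":1}
    - {"slide":[-0.0278,0.0069,0],"rot":[0,0,-4.5],"grip":1}
    - {"slide":[-0.0278,0.0069,0],"rot":[0,0,-4.5],"grip":1}

```text
time: 36.9
ee_pos: [0.5824, -0.1468, 0.1498]
eef_rot: [0.704, 0.71, -0.001, -0.0]
ft_force: [0.5, -0.3, 0.0]
width: 0.0868
grip_force: 0.0
```

arm_command:
  steps:
    - {"slide":[-0.0278,0.0069,0],"rot":[0,0,-4.5],"grip":1}
    - {"slide":[-0.0278,0.0069,0],"rot":[0,0,-4.5],"grip":1}
    - {"slide":[-0.0278,0.0069,0],"rot":[0,0,-4.5],"grip":1}
    - {"slide":[-0.0278,0.0069,0],"rot":[0,0,-4.5],"grip":1}
    - {"slide":[-0.0278,0.0069,0],"rot":[0,0,-4.5],"grip":1}
    - {"slide":[0,0,0],"rot":[0,0,0],"grip":1}
    - {"slide":[0,0,0],"rot":[0,0,0],"grip":1}
    - {"slide":[0,0,0],"rot":[0,0,0],"grip":1}

```text
time: 37.9
ee_pos: [0.449, -0.1139, 0.151]
eef_rot: [0.824, 0.566, -0.003, -0.0]
ft_force: [-0.6, 0.1, 0.1]
width: 0.0871
grip_force: 0.0
```

arm_command:
  steps:
    - {"slide":[-0.005,0.002,0],"rot":[0,0,-1],"grip":1}
    - {"slide":[0,0,-0.04],"rot":[0,0,0],"grip":1}
    - {"slide":[0,0,-0.045],"rot":[0,0,0],"grip":1}
    - {"slide":[0,0,-0.028],"rot":[0,0,0],"grip":1}
    - {"slide":[0,0,-0.016],"rot":[0,0,0],"grip":1}
    - {"slide":[0,0,0],"rot":[0,0,0],"grip":0.55}
    - {"slide":[0,0,0],"rot":[0,0,0],"grip":0.55}
    - {"slide":[0,0,0],"rot":[0,0,0],"grip":0.55}

```text
time: 38.9
ee_pos: [0.4441, -0.1115, 0.0225]
eef_rot: [0.829, 0.559, -0.002, -0.001]
ft_force: [-2.7, 1.5, 1.2]
width: 0.0647
grip_force: 1.0
```

arm_command:
  steps:
    - {"slide":[0,0,0],"rot":[0,0,0],"grip":0.55}
    - {"slide":[0,0,0],"rot":[0,0,0],"grip":0.55}
    - {"slide":[0,0,0],"rot":[0,0,0],"grip":0.55}
    - {"slide":[0,0,0],"rot":[0,0,0],"grip":0.55}
    - {"slide":[0,0,0.03],"rot":[0,0,0],"grip":0.55}
    - {"slide":[0,0,0.05],"rot":[0,0,0],"grip":0.55}
    - {"slide":[0,0,0.04],"rot":[0,0,0],"grip":0.55}
    - {"slide":[0,0,0],"rot":[0,0,0],"grip":0.55}

```text
time: 39.9
ee_pos: [0.4451, -0.1098, 0.1408]
eef_rot: [0.829, 0.56, 0.003, -0.004]
ft_force: [1.1, 1.2, -2.8]
width: 0.06
grip_force: 34.8
```

arm_command:
  steps:
    - {"slide":[0.0265,-0.0008,0],"rot":[0,0,4.5],"grip":0.55}
    - {"slide":[0.0265,-0.0008,0],"rot":[0,0,4.5],"grip":0.55}
    - {"slide":[0.0265,-0.0008,0],"rot":[0,0,4.5],"grip":0.55}
    - {"slide":[0.0265,-0.0008,0],"rot":[0,0,4.5],"grip":0.55}
    - {"slide":[0.0265,-0.0008,0],"rot":[0,0,4.5],"grip":0.55}
    - {"slide":[0.0265,-0.0008,0],"rot":[0,0,4.5],"grip":0.55}
    - {"slide":[0.0265,-0.0008,0],"rot":[0,0,4.8],"grip":0.55}
    - {"slide":[0,0,-0.02],"rot":[0,0,0],"grip":0.55}

```text
time: 40.9
ee_pos: [0.6235, -0.1158, 0.1168]
eef_rot: [0.65, 0.76, -0.004, -0.003]
ft_force: [0.1, -0.1, -3.4]
width: 0.0598
grip_force: 34.8
```

arm_command:
  steps:
    - {"slide":[0,0,-0.02],"rot":[0,0,0],"grip":0.55}
    - {"slide":[0,0,0],"rot":[0,0,0],"grip":0.55}
    - {"slide":[0,0,0],"rot":[0,0,0],"grip":0.55}
    - {"slide":[0,0,0],"rot":[0,0,0],"grip":0.55}
    - {"slide":[0,0,0],"rot":[0,0,0],"grip":0.55}
    - {"slide":[0,0,0],"rot":[0,0,0],"grip":0.55}
    - {"slide":[0,0,0],"rot":[0,0,0],"grip":0.55}
    - {"slide":[0,0,0],"rot":[0,0,0],"grip":0.55}

```text
time: 41.9
ee_pos: [0.6224, -0.1157, 0.0997]
eef_rot: [0.65, 0.76, -0.003, -0.002]
ft_force: [-1.4, -0.7, -2.0]
width: 0.0597
grip_force: 34.8
```

arm_command:
  steps:
    - {"slide":[0.008,0.001,0],"rot":[0,0,0.8],"grip":0.55}
    - {"slide":[0,0,-0.02],"rot":[0,0,0],"grip":0.55}
    - {"slide":[0,0,-0.02],"rot":[0,0,0],"grip":0.55}
    - {"slide":[0,0,-0.018],"rot":[0,0,0],"grip":0.55}
    - {"slide":[0,0,-0.012],"rot":[0,0,0],"grip":0.55}
    - {"slide":[0,0,0],"rot":[0,0,0],"grip":0.55}
    - {"slide":[0,0,0],"rot":[0,0,0],"grip":0.55}
    - {"slide":[0,0,0],"rot":[0,0,0],"grip":0.55}

```text
time: 42.9
ee_pos: [0.6305, -0.1146, 0.0297]
eef_rot: [0.645, 0.764, -0.003, -0.002]
ft_force: [0.2, 0.3, -2.1]
width: 0.0599
grip_force: 34.9
```

arm_command:
  steps:
    - {"slide":[0,0,0],"rot":[0,0,0],"grip":0.85}
    - {"slide":[0,0,0],"rot":[0,0,0],"grip":0.85}
    - {"slide":[0,0,0],"rot":[0,0,0],"grip":0.85}
    - {"slide":[0,0,0.03],"rot":[0,0,0],"grip":0.85}
    - {"slide":[0,0,0.05],"rot":[0,0,0],"grip":1}
    - {"slide":[0,0,0.04],"rot":[0,0,0],"grip":1}
    - {"slide":[-0.0267,-0.0323,0],"rot":[0,0,-2.5],"grip":1}
    - {"slide":[-0.0267,-0.0323,0],"rot":[0,0,-2.5],"grip":1}

```text
time: 43.9
ee_pos: [0.5766, -0.18, 0.1502]
eef_rot: [0.678, 0.735, -0.003, -0.002]
ft_force: [0.4, 0.2, -0.3]
width: 0.0869
grip_force: 0.0
```

arm_command:
  steps:
    - {"slide":[-0.0267,-0.0323,0],"rot":[0,0,-2.5],"grip":1}
    - {"slide":[-0.0267,-0.0323,0],"rot":[0,0,-2.5],"grip":1}
    - {"slide":[-0.0267,-0.0323,0],"rot":[0,0,-2.5],"grip":1}
    - {"slide":[-0.0267,-0.0323,0],"rot":[0,0,-2.5],"grip":1}
    - {"slide":[-0.0267,-0.0323,0],"rot":[0,0,-2.5],"grip":1}
    - {"slide":[0,0,0],"rot":[0,0,0],"grip":1}
    - {"slide":[0,0,0],"rot":[0,0,0],"grip":1}
    - {"slide":[0,0,0],"rot":[0,0,0],"grip":1}

```text
time: 44.9
ee_pos: [0.4443, -0.3399, 0.1495]
eef_rot: [0.753, 0.658, -0.003, -0.003]
ft_force: [1.1, 0.3, -0.3]
width: 0.0868
grip_force: 0.0
```

```bash
python3 - <<'E'
from h import *
p=snap('top');q=snap('side')
a=cv2.resize(p['pixels'][150:280,180:430,::-1],None,fx=3,fy=3)
b=cv2.resize(q['pixels'][130:230,220:400,::-1],None,fx=2,fy=2)
c=np.zeros((595,760,3),np.uint8);c[:a.shape[0],:a.shape[1]]=a;c[393:593,:360]=b
cv2.imwrite('pics/d4.png',c)
E
```

```text
(no output)
```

View pics/d4.png

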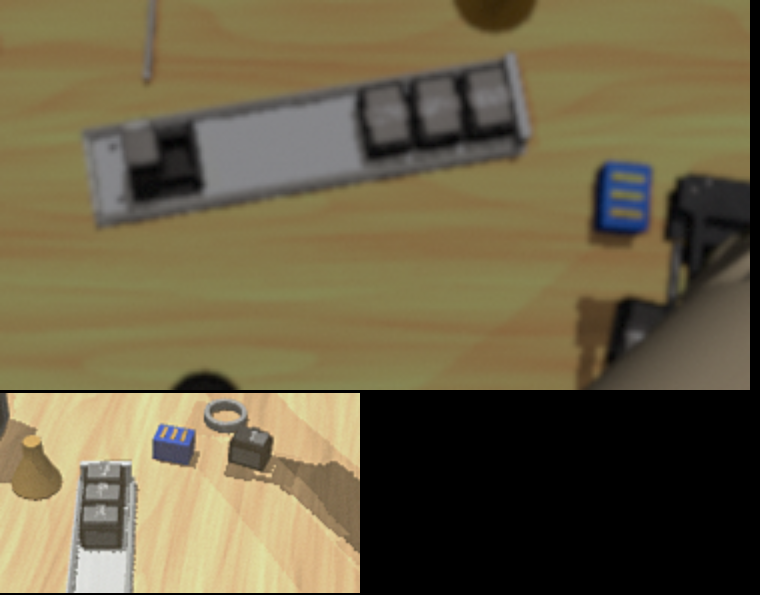

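arm_command:
  steps:
    - {"slide":[0,-0.001,0],"rot":[0,0,-1.5],"grip":1}
    - {"slide":[0,0,-0.04],"rot":[0,0,0],"grip":1}
    - {"slide":[0,0,-0.045],"rot":[0,0,0],"grip":1}
    - {"slide":[0,0,-0.027],"rot":[0,0,0],"grip":1}
    - {"slide":[0,0,-0.015],"rot":[0,0,0],"grip":1}
    - {"slide":[0,0,0],"rot":[0,0,0],"grip":0.55}
    - {"slide":[0,0,0],"rot":[0,0,0],"grip":0.55}
    - {"slide":[0,0,0],"rot":[0,0,0],"grip":0.55}

```text
time: 46.0
ee_pos: [0.4438, -0.3421, 0.0236]
eef_rot: [0.762, 0.647, -0.003, -0.002]
ft_force: [-2.8, 0.5, 1.4]
width: 0.0651
grip_force: 1.2
```

arm_command:
  steps:
    - {"slide":[0,0,0],"rot":[0,0,0],"grip":0.55}
    - {"slide":[0,0,0],"rot":[0,0,0],"grip":0.55}
    - {"slide":[0,0,0],"rot":[0,0,0],"grip":0.55}
    - {"slide":[0,0,0],"rot":[0,0,0],"grip":0.55}
    - {"slide":[0,0,0.03],"rot":[0,0,0],"grip":0.55}
    - {"slide":[0,0,0.05],"rot":[0,0,0],"grip":0.55}
    - {"slide":[0,0,0.04],"rot":[0,0,0],"grip":0.55}
    - {"slide":[0,0,0],"rot":[0,0,0],"grip":0.55}

```text
time: 47.0
ee_pos: [0.4449, -0.3426, 0.1452]
eef_rot: [0.762, 0.647, -0.002, -0.001]
ft_force: [-0.2, -0.1, -3.9]
width: 0.0598
grip_force: 34.7
```

arm_command:
  steps:
    - {"slide":[0.0221,0.0344,0],"rot":[0,0,2.4],"grip":0.55}
    - {"slide":[0.0221,0.0344,0],"rot":[0,0,2.4],"grip":0.55}
    - {"slide":[0.0221,0.0344,0],"rot":[0,0,2.4],"grip":0.55}
    - {"slide":[0.0221,0.0344,0],"rot":[0,0,2.4],"grip":0.55}
    - {"slide":[0.0221,0.0344,0],"rot":[0,0,2.4],"grip":0.55}
    - {"slide":[0.0221,0.0344,0],"rot":[0,0,2.4],"grip":0.55}
    - {"slide":[0.0221,0.0344,0],"rot":[0,0,2.4],"grip":0.55}
    - {"slide":[0.0221,0.0344,0],"rot":[0,0,2.4],"grip":0.55}

```text
time: 48.0
ee_pos: [0.6214, -0.0643, 0.1421]
eef_rot: [0.643, 0.766, -0.004, -0.002]
ft_force: [0.4, -0.2, -2.0]
width: 0.06
grip_force: 34.7
```

arm_command:
  steps:
    - {"slide":[0,0,-0.02],"rot":[0,0,0],"grip":0.55}
    - {"slide":[0,0,-0.02],"rot":[0,0,0],"grip":0.55}
    - {"slide":[0,0,0],"rot":[0,0,0],"grip":0.55}
    - {"slide":[0,0,0],"rot":[0,0,0],"grip":0.55}
    - {"slide":[0,0,0],"rot":[0,0,0],"grip":0.55}
    - {"slide":[0,0,0],"rot":[0,0,0],"grip":0.55}
    - {"slide":[0,0,0],"rot":[0,0,0],"grip":0.55}
    - {"slide":[0,0,0],"rot":[0,0,0],"grip":0.55}

```text
time: 49.0
ee_pos: [0.6203, -0.0666, 0.1028]
eef_rot: [0.644, 0.765, -0.003, -0.002]
ft_force: [0.8, 0.4, -2.5]
width: 0.0602
grip_force: 34.7
```

arm_command:
  steps:
    - {"slide":[0.0015,-0.001,0],"rot":[0,0,0],"grip":0.55}
    - {"slide":[0,0,-0.02],"rot":[0,0,0],"grip":0.55}
    - {"slide":[0,0,-0.02],"rot":[0,0,0],"grip":0.55}
    - {"slide":[0,0,-0.018],"rot":[0,0,0],"grip":0.55}
    - {"slide":[0,0,-0.014],"rot":[0,0,0],"grip":0.55}
    - {"slide":[0,0,0],"rot":[0,0,0],"grip":0.55}
    - {"slide":[0,0,0],"rot":[0,0,0],"grip":0.55}
    - {"slide":[0,0,0],"rot":[0,0,0],"grip":0.55}

```text
time: 50.0
ee_pos: [0.6219, -0.0675, 0.0307]
eef_rot: [0.644, 0.765, -0.003, -0.002]
ft_force: [-0.3, 0.5, -3.0]
width: 0.06
grip_force: 34.8
```

arm_command:
  steps:
    - {"slide":[0,0,0],"rot":[0,0,0],"grip":0.85}
    - {"slide":[0,0,0],"rot":[0,0,0],"grip":0.85}
    - {"slide":[0,0,0],"rot":[0,0,0],"grip":0.85}
    - {"slide":[0,0,0.03],"rot":[0,0,0],"grip":0.85}
    - {"slide":[0,0,0.05],"rot":[0,0,0],"grip":1}
    - {"slide":[0,0,0.05],"rot":[0,0,0],"grip":1}
    - {"slide":[0,0,0.02],"rot":[0,0,0],"grip":1}
    - {"slide":[0,0,0],"rot":[0,0,0],"grip":1}

```text
time: 51.0
ee_pos: [0.6224, -0.0676, 0.1816]
eef_rot: [0.643, 0.765, -0.003, -0.002]
ft_force: [-0.3, -0.1, -0.1]
width: 0.0867
grip_force: 0.0
```

arm_command:
  steps:
    - {"slide":[-0.0072,0.04,0],"rot":[0,0,0],"grip":1}
    - {"slide":[-0.0072,0.04,0],"rot":[0,0,0],"grip":1}
    - {"slide":[-0.0072,0.04,0],"rot":[0,0,0],"grip":1}
    - {"slide":[-0.0074,0.04,0],"rot":[0,0,0],"grip":1}
    - {"slide":[0,0,0],"rot":[0,0,0],"grip":1}
    - {"slide":[0,0,0],"rot":[0,0,0],"grip":1}
    - {"slide":[0,0,-0.04],"rot":[0,0,0],"grip":1}
    - {"slide":[0,0,-0.03],"rot":[0,0,0],"grip":1}

```text
time: 52.0
ee_pos: [0.5924, 0.0906, 0.1089]
eef_rot: [0.644, 0.765, -0.004, -0.002]
ft_force: [0.2, 0.8, -0.1]
width: 0.0872
grip_force: 0.0
```

arm_command:
  steps:
    - {"slide":[0,0,-0.025],"rot":[0,0,0],"grip":1}
    - {"slide":[0,0,-0.0195],"rot":[0,0,0],"grip":1}
    - {"slide":[0,0,0],"rot":[0,0,0],"grip":0.3}
    - {"slide":[0,0,0],"rot":[0,0,0],"grip":0.3}
    - {"slide":[0,0,0],"rot":[0,0,0],"grip":0.3}
    - {"slide":[0,0,0],"rot":[0,0,0],"grip":0.3}
    - {"slide":[0,0,0],"rot":[0,0,0],"grip":0.3}
    - {"slide":[0,0,0],"rot":[0,0,0],"grip":0.3}
  newtons: 30

```text
time: 53.0
ee_pos: [0.5936, 0.0927, 0.0665]
eef_rot: [0.643, 0.766, -0.003, -0.002]
ft_force: [-12.4, -0.6, 15.7]
width: 0.0354
grip_force: 19.1
```

arm_command:
  steps:
    - {"slide":[-0.0015,0,0.001],"rot":[0,0,0],"grip":0.3}
    - {"slide":[0,0,0],"rot":[0,0,0],"grip":0.3}
    - {"slide":[0,0,0],"rot":[0,0,0],"grip":0.3}
    - {"slide":[0.0035,-0.0197,0],"rot":[0,0,0],"grip":0.3}
    - {"slide":[0.0035,-0.0197,0],"rot":[0,0,0],"grip":0.3}
    - {"slide":[0.0035,-0.0197,0],"rot":[0,0,0],"grip":0.3}
    - {"slide":[0.0035,-0.0197,0],"rot":[0,0,0],"grip":0.3}
    - {"slide":[0,0,0],"rot":[0,0,0],"grip":0.3}

```text
time: 54.0
ee_pos: [0.6067, 0.0125, 0.0669]
eef_rot: [0.644, 0.765, -0.003, -0.001]
ft_force: [8.8, -0.1, -9.0]
width: 0.0326
grip_force: 30.0
```

arm_command:
  steps:
    - {"slide":[0.002,-0.0059,0],"rot":[0,0,0],"grip":0.3}
    - {"slide":[0.001,-0.0059,0],"rot":[0,0,0],"grip":0.3}
    - {"slide":[0.001,-0.0059,0],"rot":[0,0,0],"grip":0.3}
    - {"slide":[0.001,-0.0049,0],"rot":[0,0,0],"grip":0.3}
    - {"slide":[0.0009,-0.0049,0],"rot":[0,0,0],"grip":0.3}
    - {"slide":[0,0,0],"rot":[0,0,0],"grip":0.3}
    - {"slide":[0,0,0],"rot":[0,0,0],"grip":0.3}
    - {"slide":[0,0,0],"rot":[0,0,0],"grip":0.3}

```text
time: 55.0
ee_pos: [0.6114, -0.0137, 0.0669]
eef_rot: [0.643, 0.766, -0.003, -0.002]
ft_force: [4.5, 1.9, -9.6]
width: 0.0326
grip_force: 30.0
```

arm_command:
  steps:
    - {"slide":[0.0004,-0.002,0],"rot":[0,0,0],"grip":0.3}
    - {"slide":[0,0,0],"rot":[0,0,0],"grip":0.3}
    - {"slide":[0.0004,-0.002,0],"rot":[0,0,0],"grip":0.3}
    - {"slide":[0,0,0],"rot":[0,0,0],"grip":0.3}
    - {"slide":[0.0004,-0.002,0],"rot":[0,0,0],"grip":0.3}
    - {"slide":[0,0,0],"rot":[0,0,0],"grip":0.3}
    - {"slide":[0,0,0],"rot":[0,0,0],"grip":0.3}
    - {"slide":[0,0,0],"rot":[0,0,0],"grip":0.3}

```text
time: 56.0
ee_pos: [0.6123, -0.0184, 0.0668]
eef_rot: [0.643, 0.766, -0.003, -0.003]
ft_force: [1.7, 6.3, -5.9]
width: 0.0326
grip_force: 30.0
```

arm_command:
  steps:
    - {"slide":[0.0004,-0.002,0],"rot":[0,0,0],"grip":0.3}
    - {"slide":[0,0,0],"rot":[0,0,0],"grip":0.3}
    - {"slide":[0,0,0],"rot":[0,0,0],"grip":0.3}
    - {"slide":[0.0004,-0.002,0],"rot":[0,0,0],"grip":0.3}
    - {"slide":[0,0,0],"rot":[0,0,0],"grip":0.3}
    - {"slide":[0,0,0],"rot":[0,0,0],"grip":0.3}
    - {"slide":[0,0,0],"rot":[0,0,0],"grip":0.3}
    - {"slide":[0,0,0],"rot":[0,0,0],"grip":0.3}

```text
time: 57.0
ee_pos: [0.6127, -0.0201, 0.0668]
eef_rot: [0.642, 0.766, -0.002, -0.005]
ft_force: [-2.6, 12.6, -0.8]
width: 0.0327
grip_force: 30.0
```

arm_command:
  steps:
    - {"slide":[0.0004,-0.002,0],"rot":[0,0,0],"grip":0.3}
    - {"slide":[0,0,0],"rot":[0,0,0],"grip":0.3}
    - {"slide":[0,0,0],"rot":[0,0,0],"grip":0.3}
    - {"slide":[0.0004,-0.002,0],"rot":[0,0,0],"grip":0.3}
    - {"slide":[0,0,0],"rot":[0,0,0],"grip":0.3}
    - {"slide":[0,0,0],"rot":[0,0,0],"grip":0.3}
    - {"slide":[0,0,0],"rot":[0,0,0],"grip":0.3}
    - {"slide":[0,0,0],"rot":[0,0,0],"grip":0.3}

```text
time: 58.0
ee_pos: [0.6127, -0.0202, 0.0668]
eef_rot: [0.641, 0.767, -0.001, -0.007]
ft_force: [-8.7, 23.8, 6.1]
width: 0.0327
grip_force: 30.0
```

```bash
python3 - <<'E'
from h import *
q=snap('side');p=snap('top')
b=cv2.resize(q['pixels'][140:300,220:320,::-1],None,fx=3.7,fy=3.7);a=cv2.resize(p['pixels'][160:235,200:365,::-1],None,fx=2.5,fy=2.5)
c=np.zeros((595,795,3),np.uint8);c[:b.shape[0],:b.shape[1]]=b[:595];c[:a.shape[0],375:375+a.shape[1]]=a[:,:420]
cv2.imwrite('pics/d5.png',c)
E
```

```text
(no output)
```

View pics/d5.png

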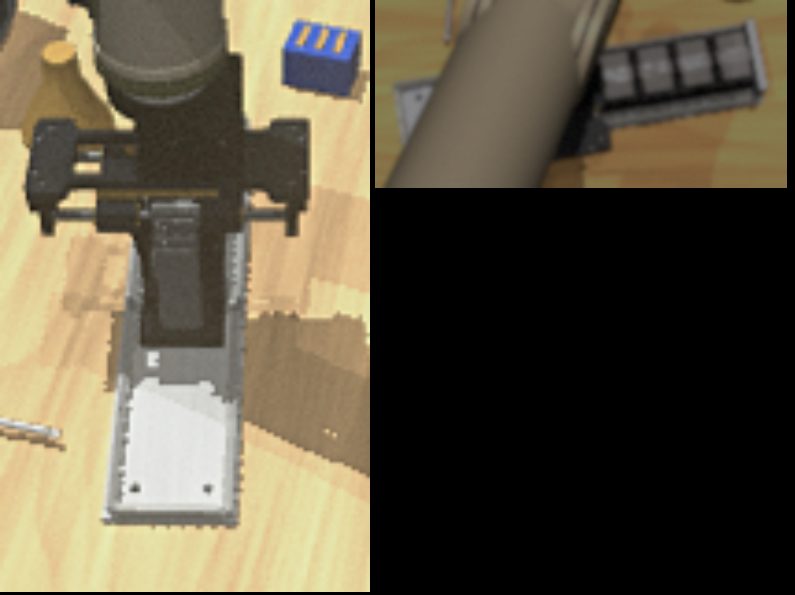

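arm_command:
  steps:
    - {"slide":[-0.0006,0.0035,0],"rot":[0,0,0],"grip":0.3}
    - {"slide":[0,0,0],"rot":[0,0,0],"grip":0.3}
    - {"slide":[0,0,0],"rot":[0,0,0],"grip":0.3}
    - {"slide":[0,0,0],"rot":[0,0,0],"grip":0.7}
    - {"slide":[0,0,0],"rot":[0,0,0],"grip":0.7}
    - {"slide":[0,0,0],"rot":[0,0,0],"grip":0.7}
    - {"slide":[0,0,0],"rot":[0,0,0],"grip":1}
    - {"slide":[0,0,0],"rot":[0,0,0],"grip":1}

```text
time: 59.1
ee_pos: [0.6131, -0.025, 0.0671]
eef_rot: [0.644, 0.765, -0.004, -0.002]
ft_force: [-0.2, 0.4, 0.2]
width: 0.0733
grip_force: 0.0
```

arm_command:
  steps:
    - {"slide":[0,0,0.03],"rot":[0,0,0],"grip":1}
    - {"slide":[0,0,0.05],"rot":[0,0,0],"grip":1}
    - {"slide":[0,0,0.05],"rot":[0,0,0],"grip":1}
    - {"slide":[-0.03,0.05,0.02],"rot":[0,0,0],"grip":1}
    - {"slide":[-0.03,0.05,0],"rot":[0,0,0],"grip":1}
    - {"slide":[-0.03,0.05,0],"rot":[0,0,0],"grip":1}
    - {"slide":[-0.03,0.05,0],"rot":[0,0,0],"grip":1}
    - {"slide":[-0.03,0.05,0],"rot":[0,0,0],"grip":1}

```text
time: 60.1
ee_pos: [0.4621, 0.2268, 0.2172]
eef_rot: [0.644, 0.765, -0.003, -0.003]
ft_force: [1.2, 0.8, 0.6]
width: 0.0871
grip_force: 0.0
```

```bash
python3 - <<'E'
from h import *
q=snap('side');p=snap('top')
b=cv2.resize(q['pixels'][140:240,235:335,::-1],None,fx=3.7,fy=3.7,interpolation=cv2.INTER_CUBIC);a=cv2.resize(p['pixels'][160:235,200:365,::-1],None,fx=2.5,fy=2.5)
d=cv2.resize(p['pixels'][90:350,70:460,::-1],None,fx=1,fy=1)
c=np.zeros((595,795,3),np.uint8);c[:b.shape[0],:b.shape[1]]=b;c[:a.shape[0],375:375+a.shape[1]]=a[:,:420];c[200:460,375:765]=d
cv2.imwrite('pics/d6.png',c)
E
```

```text
(no output)
```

View pics/d6.png

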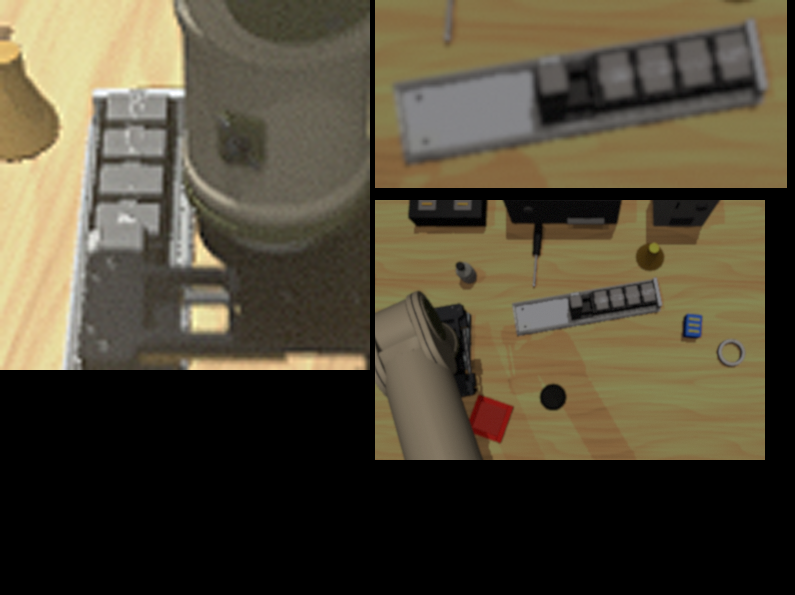

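arm_command:
  steps:
    - {"slide":[0.03,-0.05,0],"rot":[0,0,0],"grip":1}
    - {"slide":[0.03,-0.05,0],"rot":[0,0,0],"grip":1}
    - {"slide":[0.03,-0.05,0],"rot":[0,0,0],"grip":1}
    - {"slide":[0.03,-0.05,0],"rot":[0,0,0],"grip":1}
    - {"slide":[0.029,-0.046,0],"rot":[0,0,0],"grip":1}
    - {"slide":[0,0,-0.02],"rot":[0,0,0],"grip":1}
    - {"slide":[0,0,-0.05],"rot":[0,0,0],"grip":1}
    - {"slide":[0,0,-0.035],"rot":[0,0,0],"grip":1}
  newtons: 3

```text
time: 61.2
ee_pos: [0.6114, -0.02, 0.1098]
eef_rot: [0.643, 0.765, -0.004, -0.003]
ft_force: [0.2, 0.2, 0.1]
width: 0.0874
grip_force: 0.0
```

arm_command:
  steps:
    - {"slide":[0,0,-0.025],"rot":[0,0,0],"grip":1}
    - {"slide":[0,0,-0.02],"rot":[0,0,0],"grip":1}
    - {"slide":[0,0,0],"rot":[0,0,0],"grip":0.6}
    - {"slide":[0,0,0],"rot":[0,0,0],"grip":0.55}
    - {"slide":[0,0,0],"rot":[0,0,0],"grip":0.5}
    - {"slide":[0,0,0],"rot":[0,0,0],"grip":0.45}
    - {"slide":[0,0,0],"rot":[0,0,0],"grip":0.4}
    - {"slide":[0,0,0],"rot":[0,0,0],"grip":0.4}
  newtons: 3

```text
time: 62.2
ee_pos: [0.6137, -0.0201, 0.0676]
eef_rot: [0.643, 0.766, -0.003, -0.001]
ft_force: [5.6, -0.2, -2.1]
width: 0.0463
grip_force: 3.0
```

arm_command:
  steps:
    - {"slide":[0,0,0],"rot":[0,0,0],"grip":0.4}
    - {"slide":[0,0,0],"rot":[0,0,0],"grip":0.4}
    - {"slide":[0,0,0],"rot":[0,0,0],"grip":0.4}
    - {"slide":[0,0,0],"rot":[0,0,0],"grip":0.4}
    - {"slide":[0,0,0],"rot":[0,0,0],"grip":0.4}
    - {"slide":[0,0,0],"rot":[0,0,0],"grip":0.4}
    - {"slide":[0,0,0],"rot":[0,0,0],"grip":0.4}
    - {"slide":[0,0,0],"rot":[0,0,0],"grip":0.4}

```text
time: 63.2
ee_pos: [0.6138, -0.0201, 0.0676]
eef_rot: [0.643, 0.766, -0.003, -0.001]
ft_force: [5.7, 0.3, -2.2]
width: 0.0463
grip_force: 3.0
```

arm_command:
  steps:
    - {"slide":[0.001,0,0],"rot":[0,0,0],"grip":0.4}
    - {"slide":[0.001,0,0],"rot":[0,0,0],"grip":0.4}
    - {"slide":[0.001,0,0],"rot":[0,0,0],"grip":0.4}
    - {"slide":[0,0,0],"rot":[0,0,0],"grip":0.4}
    - {"slide":[0,0,0],"rot":[0,0,0],"grip":0.4}
    - {"slide":[0,0,0],"rot":[0,0,0],"grip":0.4}
    - {"slide":[0,0,0],"rot":[0,0,0],"grip":0.4}
    - {"slide":[0,0,0],"rot":[0,0,0],"grip":0.4}

```text
time: 64.2
ee_pos: [0.6165, -0.0197, 0.0676]
eef_rot: [0.643, 0.766, -0.003, -0.002]
ft_force: [5.6, 1.9, -1.8]
width: 0.0413
grip_force: 3.0
```

arm_command:
  steps:
    - {"slide":[0,0,0],"rot":[0,0,0],"grip":0.7}
    - {"slide":[0,0,0],"rot":[0,0,0],"grip":1}
    - {"slide":[0,0,0],"rot":[0,0,0],"grip":1}
    - {"slide":[0,0,0],"rot":[0,0,0],"grip":1}
    - {"slide":[0,0,0.04],"rot":[0,0,0],"grip":1}
    - {"slide":[0,0,0.05],"rot":[0,0,0],"grip":1}
    - {"slide":[0,0,0.05],"rot":[0,0,0],"grip":1}
    - {"slide":[-0.04,0,0.02],"rot":[0,0,0],"grip":1}

```text
time: 65.2
ee_pos: [0.5772, -0.0209, 0.23]
eef_rot: [0.644, 0.765, -0.003, -0.0]
ft_force: [-1.1, 0.7, 1.7]
width: 0.087
grip_force: 0.0
```

arm_command:
  steps:
    - {"slide":[-0.04,-0.03,0],"rot":[0,0,0],"grip":1}
    - {"slide":[-0.04,-0.03,0],"rot":[0,0,0],"grip":1}
    - {"slide":[-0.03,-0.03,0],"rot":[0,0,0],"grip":1}
    - {"slide":[0,-0.03,0],"rot":[0,0,0],"grip":1}
    - {"slide":[0,0,0],"rot":[0,0,0],"grip":1}
    - {"slide":[0,0,0],"rot":[0,0,0],"grip":1}
    - {"slide":[0,0,0],"rot":[0,0,0],"grip":1}
    - {"slide":[0,0,0],"rot":[0,0,0],"grip":1}

```text
time: 66.2
ee_pos: [0.4655, -0.1399, 0.227]
eef_rot: [0.643, 0.766, -0.004, -0.002]
ft_force: [0.4, 0.4, 0.2]
width: 0.0867
grip_force: 0.0
```

```bash
python3 - <<'E'
from h import *
p=snap('top');q=snap('side')
c=np.hstack([p['pixels'][90:350,70:460,::-1],q['pixels'][120:420,160:420,::-1][:260]])
cv2.imwrite('pics/d7.png',cv2.resize(c,None,fx=1.23,fy=1.23))
E
```

```text
(no output)
```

View pics/d7.png

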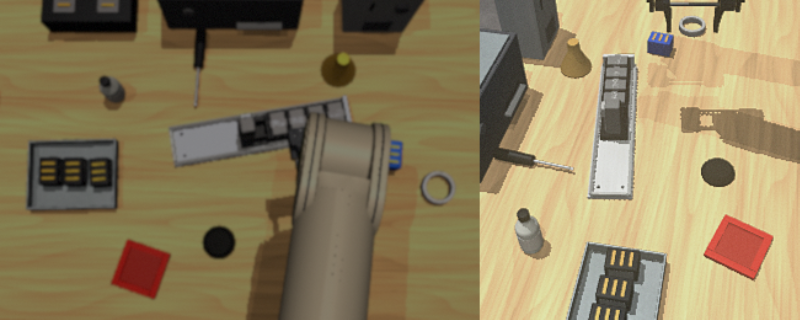

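Three flats stand in the tray (48–100, 172). The four charged packs are closed up in the caddy with the follower against them (side view 617, 85), and the bystanders are unmoved. Handing in.

```bash
python3 -c "
from bench import order
print(order.close_job())"
```

```text
the job is handed in; nothing more can be done
None
```

The job is handed in, with no verdict shown: four charged packs closed up in the caddy with the follower snug and the release out (41 mm over the handle and release), three flat packs upright in the tray, and the other things on the shelf looked unmoved in the last pictures.

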